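# Gauge the curved ends of a glass panel with radius leaves

## Task

First turn the blue glass panel by its wooden bar until its notch points straight at the mark. Then, of the radius leaves lying about, push each one that fits a curved end of the panel right up against that end and leave it there, square to the arm and flat on the board, with its whole arc touching and nothing to rock; lay each leaf that fits no end flat in the plywood tray. The panel must still face the mark at the end, and everything else is to be left alone.

Things in the scene. Friction and masses are not known exactly. Their poses are not given: they have to be found in the camera images.
- base: Fixed turning fixture on the board; origin on the pivot axis at table level, z up. Its mark is a dark steel pointer strip 8 mm high and 14 mm wide lying on the board along the base's +x, from 73 to 128 mm from the pivot, pointing at the pivot.
- panel (a joint): Turn of the 12 mm thick blue glass panel (underside 2 mm above the board) on the fixture's pivot, rad, anticlockwise from above; 0 when its notch points at the mark. Stiff (0.15 N m friction), stays where left, free to turn 3 rad either way. Arms: small round end 60 deg anticlockwise of the notch, large round end opposite it, scooped end 60 deg clockwise of it.
- panel_bar (a point): Top of the wooden bar to turn the panel by, on the pivot axis, 50 mm above the board; turns with the panel, x points to the notch. The bar is 72 mm long along x, 22 mm wide along y, from 14 to 50 mm above the board. The notch is a 12 mm wide gap between two square ears of the panel that reach 62 mm from the pivot.
- end_small (a point): Small round (convex) end of the panel, 26 mm radius; origin at the centre of that arc, 55 mm from the pivot, on the panel's underside (2 mm above the board); x points outwards along the arm. Tip at x = 26 mm.
- end_large (a point): Large round (convex) end of the panel, 42 mm radius; origin at the centre of that arc, 40 mm from the pivot, on the panel's underside; x points outwards. Tip at x = 42 mm.
- end_scoop (a point): Scooped (concave) end of the panel, 36 mm radius; origin at the centre of that arc, in the air 96 mm from the pivot, level with the panel's underside; x points outwards. Deepest point of the scoop at x = -36 mm; its lips, 55 mm apart, at x = -23 mm.
- hollow26: Hollow (concave) radius leaf, 26 mm radius: 10 mm aluminium plate lying flat, with an upright wooden grip (40 mm in x, 24 in y, z 10 to 60) centred over the origin, which is on the plate's underside; +x points to the working edge. 0.1 to 0.23 kg. Plate x -45 to 36 mm, 64 wide; edge hollowed to a 26 mm arc 37 mm across, deepest at x = 28. None if absent.
- hollow42: Hollow (concave) radius leaf, 42 mm radius: 10 mm aluminium plate lying flat, with an upright wooden grip (40 mm in x, 24 in y, z 10 to 60) centred over the origin, which is on the plate's underside; +x points to the working edge. 0.1 to 0.23 kg. Plate x -45 to 39 mm, 64 wide; edge hollowed to a 42 mm arc 56 mm across, deepest at x = 28. None if absent.
- hollow60: Hollow (concave) radius leaf, 60 mm radius: 10 mm aluminium plate lying flat, with an upright wooden grip (40 mm in x, 24 in y, z 10 to 60) centred over the origin, which is on the plate's underside; +x points to the working edge. 0.1 to 0.23 kg. Plate x -45 to 36 mm, 64 wide; edge hollowed to a 60 mm arc 58 mm across, deepest at x = 28. None if absent.
- round36: Rounded (convex) radius leaf, 36 mm radius: 10 mm aluminium plate lying flat, with an upright wooden grip (40 mm in x, 24 in y, z 10 to 60) centred over the origin, which is on the plate's underside; +x points to the working edge. 0.1 to 0.23 kg. Plate x -45 to 40 mm, 72 wide; its edge is a half circle of 36 mm radius with its tip at x = 40. None if absent.
- round24: Rounded (convex) radius leaf, 24 mm radius: 10 mm aluminium plate lying flat, with an upright wooden grip (40 mm in x, 24 in y, z 10 to 60) centred over the origin, which is on the plate's underside; +x points to the working edge. 0.1 to 0.23 kg. Plate x -45 to 40 mm, 48 wide; its edge is a half circle of 24 mm radius with its tip at x = 40. None if absent.
- tray: Fixed open plywood tray, 240 mm (x) by 140 mm (y), walls 5 mm thick and 25 mm high, floor 5 mm thick; origin under its centre. Two leaves fit side by side in it, each lying along the tray's y, 55 mm either side of its middle.
- hollow26_arc (a point): Centre of curvature of the working arc of hollow26, on its underside, at x = 54 mm of the leaf.
- hollow42_arc (a point): Centre of curvature of the working arc of hollow42, on its underside, at x = 70 mm of the leaf.
- round36_arc (a point): Centre of curvature of the working arc of round36, on its underside, at x = 4 mm of the leaf.
- offcut1: Blue glass offcut 55 x 45 x 6 mm, a bystander to leave alone; origin under its middle.
- offcut2: Amber glass offcut 60 x 40 x 6 mm, a bystander to leave alone; origin under its middle.
- offcut3: Blue glass offcut 50 x 50 x 6 mm, a bystander to leave alone; origin under its middle.
- spool: Solder spool, 60 mm across, 46 mm high, a bystander to leave alone; origin under its middle.
- flux: White bottle, 50 mm across, 110 mm high, a bystander to leave alone; origin under its middle.
- pot: White ceramic pot, 70 mm across, 80 mm high, a bystander to leave alone; origin under its middle.
Mind the look-alikes: they are no part of the job. Leave any orange or red look-alike of the round24 alone. What is shaped like the base but purple is not meant.

How it is judged:
By the outcome, as a careful person would: the job done as asked, in the order asked, and still so for the second after the job is handed in, with the robot touching nothing.
Of hollow26, hollow42, round36, hollow60, round24 only 4 to 5 are there at a start; the rules pass over those that are not, and their reading is None.
At some moment in a run one of hollow26, hollow42, round36, hollow60, round24 may be knocked a few centimetres aside while the robot is not near it.
Once in a run the grip may slacken for a moment while it holds something.
It also fails if it takes over 210 s, if anything falls off the work surface, if the arm or the gripper's body presses on something with over 40 N, if the wrist force passes 120 N, or if a joint passes its speed limit or range.

## Robot

A 6-joint arm with a two-finger parallel gripper is mounted at the origin on the work surface. World frame = base frame: x ahead of the robot, y to its left, z up, the work surface at z = 0. Lengths are in m, angles in degrees, forces in N, time in s.
With the tool pointing down it reaches from about 0.3 to 0.775 m from the base axis. Payload 14.6 kg.
Tool frame: the origin (TCP) lies midway between the tips of the shut fingers; the grasp point (between the pads) lies 19 mm behind it; x points along the fingers, z is the direction in which the jaws open and shut, and the axes are right-handed (so a half turn about x gives the same grasp; the last joint's range is limited). The gripper opens to 94 mm and grips with 3 to 60 N. Pads are 16 mm wide; open, the fingers measure 119 mm over their backs; the gripper's body (75 mm by 177 mm) begins 78 mm behind the grasp point.
Start: joints at [-79.676, 17.183, 87.147, -0, 75.671, -3.816], TCP at [0.134, -0.533, 0.205] pointing down, gripper open.
Joint ranges: [-173.82, 173.82], [-45.26, 126.66], [13.44, 144.39], [-59.66, 239.66], [0, 175.72], [-146.38, 146.38]. Speed limits (degrees/s): [127.2, 127.2, 147.25, 180, 180, 180].

## Interface

Orientations are given as a 3x3 rotation matrix whose columns are the frame's x, y, z axes.
In Python, from rig import bot gives the robot as it stands.
- The arm moves only by the shell command python3 -m jog 'ROWS' [FORCE]. ROWS is text: rows parted by semicolons, each of 5 numbers parted by spaces: the opening, from 0 (shut) to 1 (fully open), then the shift along the tool's x, y, z in m, then the turn about the tool's x in rad. A call has 1 to 8 rows; each row is the pose to reach, as a shift and turn from the pose commanded when the call began, along the tool's axes at that moment; what a row does not reach only later rows make up. A row lasts 1/12 s, in which the tool goes at most 41.7 mm and 7.16 degrees, less where a joint would pass 70% of its speed; a pose out of reach is approached as far as the arm can. A call with a gripper value outside its range is refused whole. The fingers move at their own pace and stop on an object; FORCE is the grip in N (left out, the last holds). Time passes only in rows, so rows that repeat a pose let the fingers close. It gives the time, the measured TCP pose, the force and the opening at its end, in the units of the state.
- bot.get_obs(): the state, without advancing time (a new reading comes with each control period).
- bot.capture(name): name is "scene" or "top"; returns (picture, depth): 384x512x3 uint8, red, green, blue; 384x512 float32, m along the optical axis (not along the pixel's ray), 0 where there is no reading.
- bot.camera_params(name): a dict with "vfov" (degrees; the focal length in pixels is half the picture's height over the tangent of half this angle, whatever the lens; pixels are square), "cx", "cy" (the principal point, pixels), "camera_from_world" (4x4, takes a point from world to camera coordinates). Camera axes: x right, y down, z forward; pixel columns grow to the right and rows downward; lengths in m; the calibration is good to about 2 mm. A picture is of the moment at which its call begins. camera_params takes no time and is no camera call.
- bot.sign_off(): hands the job in, once; it reports no verdict.
The state is a dict: "t": time; "joint_pos": joint angles; "joint_velocities": joint speeds; "tau": joint torques, N m; "tool_pos": TCP position; "ee_rot": TCP orientation; "wrist_force": force on the tool from outside, world axes, zero at the start; "moment": the same for the moment, N m; "opening": opening from 0.0 (shut) to 1.0 (fully open).
Only numpy, scipy, OpenCV 4.12 (cv2) and the standard library are available. Lean on these libraries where they do the work, as an engineer would, in place of code of your own. Each camera call takes 0.05 s, during which the arm holds its last target.

## Working session

There is one attempt and no reset: what is moved stays moved. The work goes in short steps, Python scripts to look and compute and a shell command to move; the robot and the scene stay as the last step left them, time stands still between calls to the robot, and variables do not carry over. Pictures are saved under pics/ and viewed, and the job is handed in when it is done.

```bash
ls; mkdir -p pics
python3 - <<'E'
from rig import bot
import cv2,numpy as np
np.set_printoptions(precision=4,suppress=True)
o=bot.get_obs();print(o)
for n in("scene","top"):
    p,d=bot.capture(n);cv2.imwrite(f"pics/{n}0.png",p[...,::-1]);np.savez(f"/tmp/{n}0.npz",p=p,d=d)
    print(n,bot.camera_params(n))
E
```

```text
pics
{'t': 0.0, 'joint_pos': array([-79.6782,  17.2149,  87.1795,  -0.0005,  75.6693,  -3.817 ]), 'joint_velocities': array([-0.0867,  0.0427, -0.0805,  0.0129,  0.0468,  0.0044]), 'tau': array([  0.0005, -53.1805, -35.2737,   0.0709,   0.0244,  -0.0001]), 'tool_pos': array([ 0.1343, -0.5331,  0.2049]), 'ee_rot': array([[-0.0002,  0.9697,  0.2443],
       [ 0.0011,  0.2443, -0.9697],
       [-1.    ,  0.0001, -0.0011]]), 'wrist_force': array([ 0.0355,  0.8279, -0.8625]), 'moment': array([-0.0193,  0.0102, -0.0167]), 'opening': 1.0017693616640395}
scene {'vfov': 42.76151349659581, 'cx': 257.75130560992375, 'cy': 203.1263563927183, 'camera_from_world': array([[ 0.066 ,  0.9978,  0.0078, -0.079 ],
       [ 0.7744, -0.0463, -0.631 , -0.302 ],
       [-0.6292,  0.0477, -0.7758,  1.6541],
       [ 0.    ,  0.    ,  0.    ,  1.    ]])}
top {'vfov': 43.89747550206174, 'cx': 257.7212917163817, 'cy': 198.04820498080625, 'camera_from_world': array([[-0.0009, -0.9997, -0.0254,  0.0519],
       [-0.9866,  0.005 , -0.1631,  0.4703],
       [ 0.1632,  0.0249, -0.9863,  1.3626],
       [ 0.    ,  0.    ,  0.    ,  1.    ]])}
```

View pics/scene0.png

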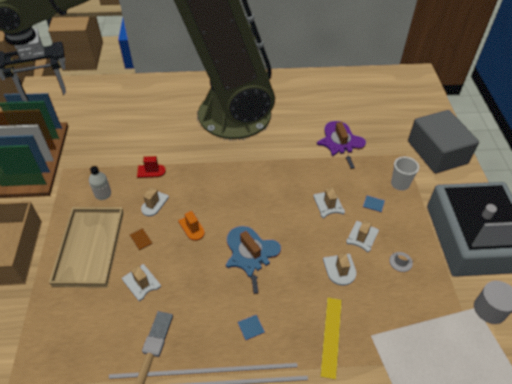

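View pics/top0.png

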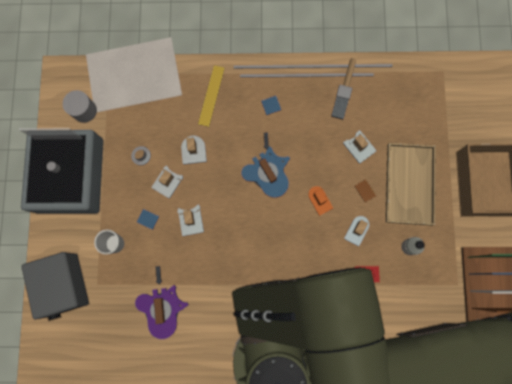

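```bash
cat > h.py <<'E'
from rig import bot
import cv2,numpy as np
np.set_printoptions(precision=4,suppress=True)
def cam(n):
    c=bot.camera_params(n);f=192/np.tan(np.radians(c['vfov']/2));return f,c['cx'],c['cy'],c['camera_from_world']
def ray(n,uv,z):
    f,cx,cy,T=cam(n);uv=np.atleast_2d(np.asarray(uv,float))
    d=np.c_[(uv[:,0]-cx)/f,(uv[:,1]-cy)/f,np.ones(len(uv))]@T[:3,:3]
    C=-T[:3,:3].T@T[:3,3];s=(z-C[2])/d[:,2]
    return C+d*s[:,None]
def proj(n,P):
    f,cx,cy,T=cam(n);P=np.atleast_2d(P);q=P@T[:3,:3].T+T[:3,3]
    return np.c_[f*q[:,0]/q[:,2]+cx,f*q[:,1]/q[:,2]+cy]
def cloud(n,d):
    f,cx,cy,T=cam(n);v,u=np.mgrid[:384,:512]
    X=np.stack([(u-cx)/f*d,(v-cy)/f*d,d],-1)
    return (X-T[:3,3])@T[:3,:3]
def ortho(n,p,z,x0,x1,y0,y1,s):
    # map: rows: x decreasing, cols: y decreasing ; s px per m
    H=int((x1-x0)*s);W=int((y1-y0)*s)
    r,c=np.mgrid[:H,:W];P=np.stack([x1-r/s,y1-c/s,np.full(r.shape,z)],-1).reshape(-1,3)
    uv=proj(n,P).reshape(H,W,2).astype(np.float32)
    return cv2.remap(p,uv[...,0],uv[...,1],cv2.INTER_CUBIC)
E
python3 - <<'E'
from h import *
for n in("top","scene"):
    p=np.load(f"/tmp/{n}0.npz")['p']
    a=ortho(n,p,0.01,0.22,0.72,-.42,.38,1000)
    for i in range(0,500,50):cv2.putText(a,f"{.72-i/1000:.2f}",(0,i+5),0,.35,(0,0,0));
    for i in range(0,800,50):cv2.putText(a,f"{.38-i/1000:.2f}",(i-10,10),0,.35,(0,0,0));
    cv2.imwrite(f"pics/o_{n}0.png",a[...,::-1])
    d=np.load(f"/tmp/{n}0.npz")['d'];print((d==0).mean())
E
```

```text
0.0038248697916666665
0.0038553873697916665
```

View pics/o_top0.png

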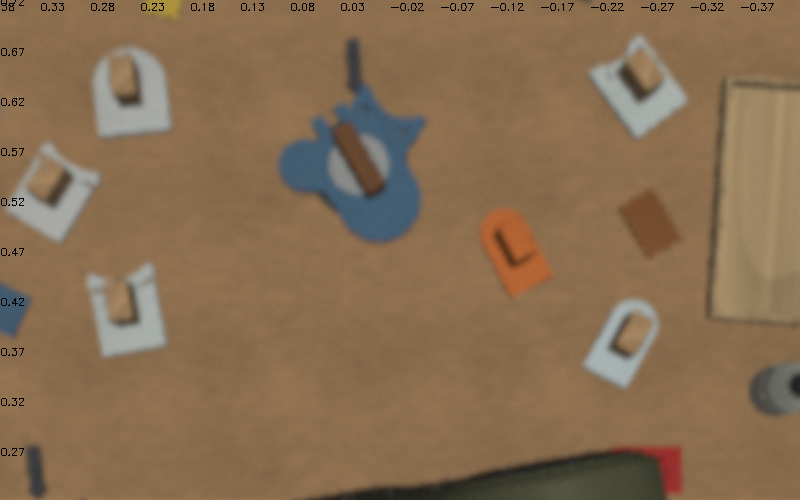

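View pics/o_scene0.png

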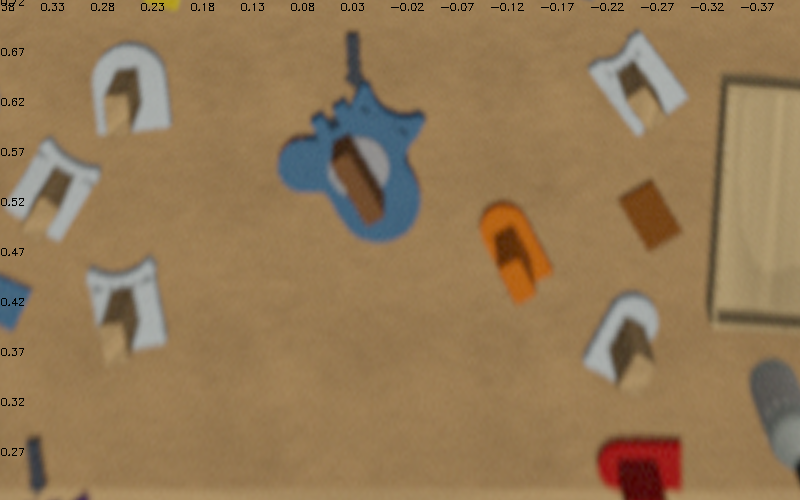

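Run:
```python
from h import *
out=[]
for n in("top","scene"):
    p=np.load(f"/tmp/{n}0.npz")['p'];row=[]
    for (x,y) in[(.53,.325),(.41,.255),(.63,-.26)]:
        row.append(ortho(n,p,.01,x-.065,x+.065,y-.065,y+.065,2000))
    out.append(np.hstack(row))
cv2.imwrite("pics/hol.png",np.vstack(out)[...,::-1])
```

```text
Traceback (most recent call last):
ValueError: all the input array dimensions except for the concatenation axis must match exactly, but along dimension 0, the array at index 0 has size 259 and the array at index 1 has size 260
```

```bash
sed -i 's/H=int(/H=round(/;s/W=int(/W=round(/' h.py
python3 - <<'E'
from h import *
out=[]
for n in("top","scene"):
    p=np.load(f"/tmp/{n}0.npz")['p'];row=[]
    for (x,y) in[(.53,.325),(.41,.255),(.63,-.26)]:
        row.append(ortho(n,p,.01,x-.065,x+.065,y-.065,y+.065,2000))
    out.append(np.hstack(row))
cv2.imwrite("pics/hol.png",np.vstack(out)[...,::-1])
E
```

```text
(no output)
```

View pics/hol.png

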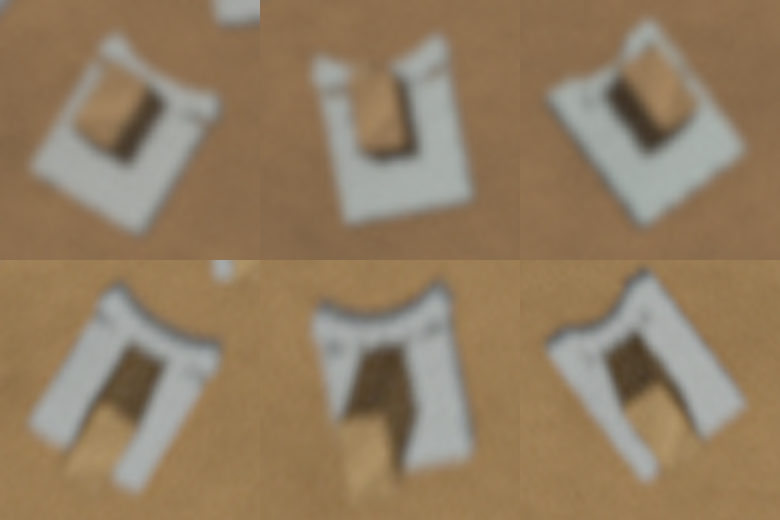

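```bash
cat >> h.py <<'E'
from scipy.optimize import least_squares
def greymask(a):
    a=cv2.GaussianBlur(a,(0,0),1).astype(int); return ((a[...,2]-a[...,0])>-8)&(a.sum(-1)>330)
def contour_pts(n,p,x,y,z=.01,R=.07,s=2000,mask=greymask):
    a=ortho(n,p,z,x-R,x+R,y-R,y+R,s);m=mask(a).astype(np.uint8)
    k,l,st,ce=cv2.connectedComponentsWithStats(m)
    # biggest comp.
    i=1+np.argmax(st[1:,4]);m=(l==i).astype(np.uint8)
    cs,_=cv2.findContours(m,cv2.RETR_EXTERNAL,cv2.CHAIN_APPROX_NONE);c=max(cs,key=len)[:,0].astype(float)
    return np.c_[x+R-c[:,1]/s,y+R-c[:,0]/s],a
def toleaf(P,q):
    c,s=np.cos(q[2]),np.sin(q[2]);d=P-q[:2];return np.c_[d@[c,s],d@[-s,c]]
def fitleaf(P,q0,w,rear=True):
    q=np.array(q0,float)
    for tol in(.008,.005,.0035,.0025):
        L=toleaf(P,q)
        A=(np.abs(L[:,1]-w/2)<tol)&(L[:,0]>-.038)&(L[:,0]<.0)
        B=(np.abs(L[:,1]+w/2)<tol)&(L[:,0]>-.038)&(L[:,0]<.0)
        Cc=(np.abs(L[:,0]+.045)<tol)&(np.abs(L[:,1])<w/2-.008)
        def f(v):
            M=toleaf(P,v[:3]);return np.r_[M[A,1]-w/2-v[3],M[B,1]+w/2+v[3],M[Cc,0]+.045+v[3]]
        if A.sum()<5 or B.sum()<5 or Cc.sum()<5: break
        q=least_squares(f,np.r_[q,0],loss='soft_l1',f_scale=.001).x; g=q[3];q=q[:3]
    return q,(A.sum(),B.sum(),Cc.sum(),round(g*1e3,2))
E
python3 - <<'E'
from h import *
for n in ("top","scene"):
    f,cx,cy,T=cam(n);print(n,-T[:3,:3].T@T[:3,3])
G={'h60':(.53,.325,-30,.064),'h42':(.41,.255,10,.064),'h26':(.63,-.26,40,.064),'r36':(.62,.25,5,.072),'r24':(.38,-.25,-30,.048)}
for k,(x,y,th,w) in G.items():
    for n in("top","scene"):
        p=np.load(f"/tmp/{n}0.npz")['p']
        P,a=contour_pts(n,p,x,y)
        q,c=fitleaf(P,(x,y,np.radians(th)),w)
        print(k,n,q[:2],np.degrees(q[2]).round(1),c)
        L=toleaf(P,q)
        if k[0]=='h':
            s=L[(L[:,0]>.022)&(abs(L[:,1])<.034)];s=s[np.argsort(s[:,1])]
            print('   ',' '.join(f"{yy*1e3:.0f}:{np.max(s[abs(s[:,1]-yy)<.0015,0],initial=0)*1e3:.1f}" for yy in np.arange(-.03,.031,.004)))
E
```

```text
top [0.2417 0.0156 1.422 ]
scene [ 1.2799 -0.014   1.0933]
h60 top [0.5327 0.3231] -31.0 (np.int64(28), np.int64(60), np.int64(65), np.float64(-2.15))
    -30:29.9 -26:30.0 -22:27.7 -18:26.5 -14:25.5 -10:24.5 -6:24.0 -2:23.7 2:0.0 6:0.0 10:0.0 14:0.0 18:0.0 22:0.0 26:0.0 30:0.0
h60 scene [0.5352 0.3249] -31.5 (np.int64(64), np.int64(65), np.int64(33), np.float64(-1.58))
    -30:34.6 -26:36.4 -22:35.4 -18:33.3 -14:32.2 -10:31.4 -6:30.8 -2:30.6 2:30.2 6:30.6 10:31.1 14:32.1 18:33.1 22:34.8 26:36.0 30:36.1
h42 top [0.4135 0.2534] 10.7 (np.int64(69), np.int64(73), np.int64(94), np.float64(-1.91))
    -30:34.2 -26:34.6 -22:32.7 -18:30.5 -14:28.7 -10:27.0 -6:0.0 -2:0.0 2:0.0 6:0.0 10:0.0 14:0.0 18:0.0 22:0.0 26:0.0 30:0.0
h42 scene [0.4176 0.253 ] 10.7 (np.int64(24), np.int64(75), np.int64(50), np.float64(-0.94))
    -30:38.7 -26:38.1 -22:36.2 -18:33.5 -14:32.2 -10:30.8 -6:30.1 -2:29.4 2:29.4 6:30.1 10:31.1 14:32.3 18:34.1 22:36.3 26:39.2 30:38.9Traceback (most recent call last):
  File "<stdin>", line 9, in <module>
  File "h.py", line 47, in fitleaf
    return q,(A.sum(),B.sum(),Cc.sum(),round(g*1e3,2))
                                             ^
UnboundLocalError: cannot access local variable 'g' where it is not associated with a value
```

```bash
sed -i 's/for tol in(.008,/for tol in(.012,.008,/; s/    q=np.array(q0,float)/    q=np.array(q0,float);g=9/' h.py
cat > leaves.py <<'E'
from h import *
import sys
G={'h60':(.533,.324,-31,.064),'h42':(.415,.253,10.7,.064),'h26':(.63,-.26,37,.064),'r36':(.625,.25,5,.072),'r24':(.375,-.24,-30,.048)}
def run(names,P_,G=G):
    for k in names:
        x,y,th,w=G[k]
        for n in("top","scene"):
            P,a=contour_pts(n,P_[n],x,y)
            q,c=fitleaf(P,(x,y,np.radians(th)),w)
            print(k,n,q[:2],np.degrees(q[2]).round(1),c)
            L=toleaf(P,q);s=L[(L[:,0]>.012)]
            print('   ',' '.join(f"{yy*1e3:.0f}:{np.max(s[abs(s[:,1]-yy)<.0015,0],initial=0)*1e3:.1f}" for yy in np.arange(-.03,.031,.004)))
if __name__=="__main__":
    run(sys.argv[1:],{n:np.load(f"/tmp/{n}0.npz")['p'] for n in("top","scene")})
E
python3 leaves.py h26 r36 r24
```

```text
h26 top [ 0.6371 -0.2541] 36.8 (np.int64(65), np.int64(37), np.int64(79), np.float64(-1.05))
    -30:0.0 -26:0.0 -22:0.0 -18:0.0 -14:0.0 -10:0.0 -6:0.0 -2:0.0 2:25.6 6:26.9 10:27.7 14:30.0 18:32.0 22:32.8 26:32.8 30:31.9
h26 scene [ 0.63 -0.26] 37.0 (np.int64(112), np.int64(74), np.int64(1), 9000.0)
    -30:48.4 -26:48.6 -22:48.2 -18:45.6 -14:43.6 -10:42.3 -6:41.4 -2:41.2 2:42.0 6:43.6 10:45.9 14:48.5 18:49.2 22:49.3 26:48.7 30:0.0
r36 top [0.6307 0.2497] 6.6 (np.int64(13), np.int64(10), np.int64(14), np.float64(-2.37))
    -30:19.6 -26:26.1 -22:29.6 -18:32.6 -14:34.6 -10:35.9 -6:0.0 -2:0.0 2:0.0 6:0.0 10:0.0 14:0.0 18:0.0 22:27.1 26:26.8 30:21.2
r36 scene [0.6359 0.2504] 6.8 (np.int64(76), np.int64(76), np.int64(59), np.float64(-0.77))
    -30:26.3 -26:30.4 -22:34.4 -18:36.3 -14:37.9 -10:39.3 -6:40.3 -2:40.5 2:40.3 6:39.6 10:38.9 14:37.4 18:34.9 22:32.3 26:28.2 30:23.1
r24 top [ 0.3823 -0.2448] -27.9 (np.int64(67), np.int64(67), np.int64(57), np.float64(-0.91))
    -30:0.0 -26:0.0 -22:21.5 -18:0.0 -14:34.8 -10:37.1 -6:38.4 -2:38.8 2:38.7 6:38.1 10:36.3 14:34.2 18:29.8 22:23.2 26:0.0 30:0.0
r24 scene [ 0.375 -0.24 ] -30.0 (np.int64(76), np.int64(0), np.int64(0), 9000.0)
    -30:0.0 -26:0.0 -22:33.3 -18:40.2 -14:44.2 -10:48.2 -6:51.1 -2:52.5 2:53.1 6:53.1 10:52.8 14:51.7 18:48.7 22:45.1 26:39.5 30:0.0
```

```bash
cat > panel.py <<'E'
from h import *
def bluemask(a):
    a=cv2.GaussianBlur(a,(0,0),1.5).astype(int); return ((a[...,2]-a[...,0])>18)
def darkmask(a):
    a=cv2.GaussianBlur(a,(0,0),1.5).astype(int); return a.max(-1)<88
def circ(P,c0,R,sel):
    c=np.r_[c0,0.]
    for tol in(.01,.006,.004,.003):
        d=P-c[:2];r=np.hypot(*d.T);S=(abs(r-R-c[2])<tol)&sel(d)
        if S.sum()<8: return c,0,0
        c=least_squares(lambda v:np.hypot(*(P[S]-v[:2]).T)-R-v[2],c,loss='soft_l1',f_scale=.0007).x
    return c,S.sum(),np.std(np.hypot(*(P[S]-c[:2]).T)-R-c[2])
def run(P_,q0,verbose=1):
    q0=np.array(q0,float);out={}
    for n in("top","scene"):
        P,a=contour_pts(n,P_[n],q0[0],q0[1],z=.014,R=.1,mask=bluemask)
        res={}
        for k,rc,ang,R,half,sg in(("small",.055,60,.026,80,1),("large",.040,180,.042,85,1),("scoop",.096,-60,.036,48,-1)):
            th=q0[2]+np.radians(ang);u=np.array([np.cos(th),np.sin(th)])*sg
            c,N,sd=circ(P,q0[:2]+rc*u*sg,R,lambda d:(d@u)>np.cos(np.radians(half))*np.hypot(*d.T))
            res[k]=c
            if verbose:print(n,k,c,N,round(sd*1e3,2))
        # rigid pose from three centres (2D Kabsch)
        M=np.array([[.055*np.cos(np.pi/3),.055*np.sin(np.pi/3)],[-.04,0],[.096*np.cos(np.pi/3),-.096*np.sin(np.pi/3)]])
        W=np.array([res[k][:2] for k in("small","large","scoop")])
        for idx in([0,1],[0,1,2]):
            m=M[idx]-M[idx].mean(0);w=W[idx]-W[idx].mean(0)
            t=np.arctan2((m[:,0]*w[:,1]-m[:,1]*w[:,0]).sum(),(m*w).sum())
            Rr=np.array([[np.cos(t),-np.sin(t)],[np.sin(t),np.cos(t)]])
            piv=W[idx].mean(0)-Rr@M[idx].mean(0)
            err=np.linalg.norm(w-m@Rr.T,axis=1)
            print(n,idx,"pivot",piv,"notch deg",np.degrees(t).round(2),"err mm",err*1e3)
        # mark strip
        xm=(q0[0]+.1,q0[1]+.005)
        P2,a=contour_pts(n,P_[n],xm[0],xm[1],z=.008,R=.045,mask=darkmask)
        r=cv2.minAreaRect((P2*1e3).astype(np.float32));print(n,"mark rect mm",r)
        mc=np.array(r[0])/1e3
        print("   pivot->mark deg",np.degrees(np.arctan2(*(mc-piv)[::-1])).round(2),"dist",np.hypot(*(mc-piv)))
if __name__=="__main__":
    import sys
    tag=sys.argv[1];run({n:np.load(f"/tmp/{n}{tag}.npz")['p'] for n in("top","scene")},(float(sys.argv[2]),float(sys.argv[3]),np.radians(float(sys.argv[4]))))
E
python3 panel.py 0 .555 .022 24
python3 - <<'E'
from h import *
row=[]
for n in("top","scene"):
    p=np.load(f"/tmp/{n}0.npz")['p']
    row.append(ortho(n,p,.014,.455,.685,-.07,.12,2000))
cv2.imwrite("pics/pan.png",np.hstack(row)[...,::-1])
E
```

```text
top small [ 0.5537  0.0758 -0.0025] 117 0.22
top large [ 0.5196  0.0013 -0.0028] 210 0.23
top scoop [ 0.6378 -0.0263  0.0027] 116 0.57
top [0, 1] pivot [0.554  0.0211] notch deg 30.2 err mm [0.3289 0.3289]
top [0, 1, 2] pivot [0.5542 0.0212] notch deg 30.36 err mm [0.3617 0.3525 0.1537]
top mark rect mm ((653.0799560546875, 26.940006256103516), (53.315853118896484, 14.990663528442383), 8.130102157592773)
   pivot->mark deg 3.35 dist 0.09907693179861163
scene small [ 0.5576  0.0753 -0.0006] 127 0.3
scene large [ 0.5227  0.0015 -0.0023] 214 0.26
scene scoop [ 0.7091 -0.0678  0.0776] 97 1.39
scene [0, 1] pivot [0.5573 0.0208] notch deg 29.44 err mm [0.4748 0.4748]
scene [0, 1, 2] pivot [0.5803 0.0072] notch deg 30.69 err mm [25.604  27.4875 53.0866]
scene mark rect mm ((656.7407836914062, 26.785934448242188), (59.013126373291016, 20.071483612060547), 14.311041831970215)
   pivot->mark deg 14.39 dist 0.07895214492468916
```

View pics/pan.png

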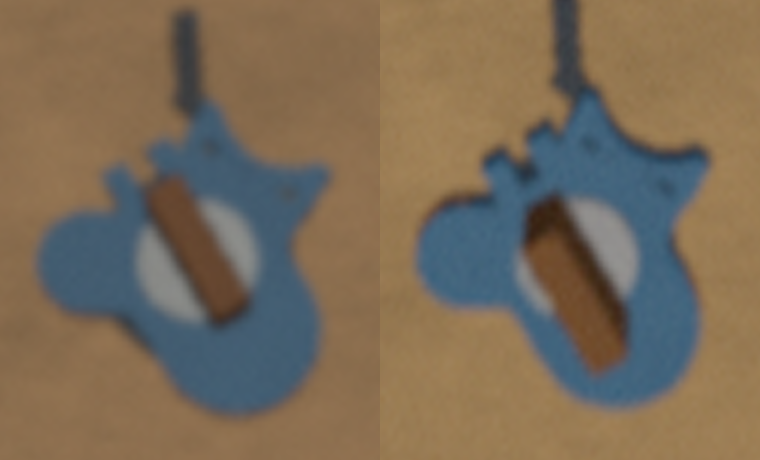

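```bash
cat > go.py <<'E'
# go.py x y z jawheading(deg): tool-axis shift and turn from the pose now (measured)
from h import *
import sys
x,y,z,hd=map(float,sys.argv[1:5])
o=bot.get_obs();R=o['ee_rot'];d=np.array([x,y,z])-o['tool_pos']
h=np.degrees(np.arctan2(R[1,2],R[0,2]));dh=(hd-h+90)%180-90
s=R.T@d
print("now",o['tool_pos'],"jaw",h.round(2),"j6",o['joint_pos'][5].round(1),"op",round(o['opening'],3),"t",round(o['t'],2))
print("shift",s.round(4),"turn",np.radians(-dh).round(4),"rows>=",max(np.linalg.norm(d)/.0417,abs(dh)/7.16).round(1))
E
python3 go.py .556 .021 .12 -60
```

```text
now [ 0.1343 -0.5331  0.2049] jaw -75.86 j6 -3.8 op 0.998 t 0.1
shift [ 0.0854  0.5443 -0.4342] turn -0.2768 rows>= 16.8
```

```bash
python3 -m jog '1 0 .036 -.029 0;1 0 .072 -.058 0;1 0 .104 -.083 0;1 0 .136 -.108 0;1 0 .168 -.133 0;1 0 .2 -.16 0;1 0 .23 -.183 0;1 0 .26 -.207 0'; python3 -m jog '1 .01 .03 -.024 -.03;1 .02 .06 -.048 -.07;1 .03 .09 -.072 -.1;1 .04 .12 -.096 -.14;1 .05 .15 -.12 -.17;1 .06 .18 -.144 -.2;1 .07 .21 -.168 -.24;1 .07 .24 -.192 -.277'; python3 go.py .556 .021 .022 -60
```

```text
t: 0.77
tool_pos: [0.3366, -0.2672, 0.2054]
ee_rot: [[0.0, 0.97, 0.244], [-0.0, 0.244, -0.97], [-1.0, 0.0, 0.0]]
wrist_force: [0.5, -0.7, -0.4]
opening: 1.001
t: 1.43
tool_pos: [0.5216, -0.0223, 0.1333]
ee_rot: [[-0.003, 0.865, 0.502], [0.0, 0.502, -0.865], [-1.0, -0.003, -0.002]]
wrist_force: [0.1, -0.5, -0.6]
opening: 1.0
now [ 0.5216 -0.0223  0.1333] jaw -59.87 j6 53.4 op 1.0 t 1.43
shift [ 0.1112  0.0517 -0.02  ] turn 0.0023 rows>= 3.0
```

```bash
python3 -m jog '1 .02 .035 -.014 0;1 .04 .05 -.02 0;1 .07 .0517 -.02 0;1 .09 .0517 -.02 0;1 .105 .0517 -.02 0;1 .111 .0517 -.02 0;.3 .111 .0517 -.02 0;.2 .111 .0517 -.02 0' 20;python3 -m jog '0 0 0 0 0;0 0 0 0 0;0 0 0 0 0;0 0 0 0 0;0 0 0 0 0;0 0 0 0 0'; python3 go.py .556 .021 .022 -87
```

```text
t: 2.1
tool_pos: [0.5567, 0.0188, 0.025]
ee_rot: [[0.0, 0.866, 0.5], [0.0, 0.5, -0.866], [-1.0, 0.0, 0.0]]
wrist_force: [0.2, -0.0, 0.6]
opening: 0.893
t: 2.6
tool_pos: [0.5566, 0.0189, 0.0246]
ee_rot: [[0.0, 0.866, 0.5], [-0.0, 0.5, -0.866], [-1.0, 0.0, 0.0]]
wrist_force: [0.2, 0.4, 0.2]
opening: 0.469
now [0.5566 0.0189 0.0246] jaw -59.99 j6 58.2 op 0.469 t 2.6
shift [ 0.0026  0.0006 -0.0021] turn 0.4715 rows>= 3.8
```

```bash
python3 -m jog '0 .002 .0005 -.002 0;0 .002 .0005 -.002 0;0 .002 .0005 -.002 0;0 .002 .0005 -.002 0;0 .002 .0005 -.002 0;0 .002 .0005 -.002 0;0 .002 .0005 -.002 0;0 .002 .0005 -.002 0';python3 -m jog '0 0 0 0 0;0 0 0 0 0;0 0 0 0 0;0 0 0 0 0'; python3 go.py .556 .021 .022 -87
```

```text
t: 3.27
tool_pos: [0.5553, 0.0219, 0.0222]
ee_rot: [[-0.002, 0.866, 0.501], [0.001, 0.501, -0.866], [-1.0, -0.001, -0.002]]
wrist_force: [-4.4, 7.6, 2.3]
opening: 0.233
t: 3.6
tool_pos: [0.5553, 0.0218, 0.0222]
ee_rot: [[-0.002, 0.866, 0.501], [0.001, 0.501, -0.866], [-1.0, -0.001, -0.002]]
wrist_force: [-2.8, 7.9, 1.3]
opening: 0.231
now [0.5553 0.0218 0.0222] jaw -59.97 j6 58.4 op 0.231 t 3.6
shift [0.0002 0.0002 0.0011] turn 0.4718 rows>= 3.8
```

```bash
python3 -m jog '0 0 0 -.001 .06;0 0 0 -.001 .14;0 0 0 -.001 .22;0 0 0 -.001 .3;0 0 0 -.001 .38;0 0 0 -.001 .44;0 0 0 -.001 .472;0 0 0 -.001 .472' 30; python3 -m jog '0 0 0 0 0;0 0 0 0 0;0 0 0 0 0' ;python3 - <<'E'
from h import *
for n in("scene","top"):
    p,d=bot.capture(n);cv2.imwrite(f"pics/{n}1.png",p[...,::-1]);np.savez(f"/tmp/{n}1.npz",p=p,d=d)
E
python3 go.py .556 .021 .022 -87;python3 panel.py 1 .556 .021 4
```

```text
t: 4.27
tool_pos: [0.5552, 0.022, 0.0223]
ee_rot: [[-0.001, 0.999, 0.05], [0.0, 0.05, -0.999], [-1.0, -0.001, -0.0]]
wrist_force: [-1.1, 2.8, -0.7]
opening: 0.23
t: 4.52
tool_pos: [0.5552, 0.022, 0.0223]
ee_rot: [[-0.0, 0.999, 0.053], [0.0, 0.053, -0.999], [-1.0, -0.0, -0.0]]
wrist_force: [-0.7, 4.5, -3.8]
opening: 0.231
now [0.5552 0.022  0.0222] jaw -87.0 j6 85.5 op 0.233 t 4.62
shift [0.0002 0.0007 0.0011] turn -0.0 rows>= 0.0Traceback (most recent call last):
  File "panel.py", line 41, in <module>
    tag=sys.argv[1];run({n:np.load(f"/tmp/{n}{tag}.npz")['p'] for n in("top","scene")},(float(sys.argv[2]),float(sys.argv[3]),np.radians(float(sys.argv[4]))))
                    ~~~^^^^^^^^^^^^^^^^^^^^^^^^^^^^^^^^^^^^^^^^^^^^^^^^^^^^^^^^^^^^^^^^^^^^^^^^^^^^^^^^^^^^^^^^^^^^^^^^^^^^^^^^^^^^^^^^^^^^^^^^^^^^^^^^^^^^^^^
  File "panel.py", line 16, in run
    P,a=contour_pts(n,P_[n],q0[0],q0[1],z=.014,R=.1,mask=bluemask)
        ~~~~~~~~~~~^^^^^^^^^^^^^^^^^^^^^^^^^^^^^^^^^^^^^^^^^^^^^^^
  File "h.py", line 31, in contour_pts
    i=1+np.argmax(st[1:,4]);m=(l==i).astype(np.uint8)
        ~~~~~~~~~^^^^^^^^^^
    return _wrapfunc(a, 'argmax', axis=axis, out=out, **kwds)
    return bound(*args, **kwds)
ValueError: attempt to get argmax of an empty sequence
```

```bash
python3 -m jog '.4 0 0 0 0;.6 0 0 0 0;.6 0 0 0 0;.6 -.03 0 0 0;.6 -.07 0 0 0;.6 -.11 0 0 0;.6 -.13 -.02 -.03 0;.6 -.13 -.04 -.06 0' ; python3 go.py .4155 .2532 .15 -79.3
```

```text
t: 5.28
tool_pos: [0.5141, 0.0794, 0.1573]
ee_rot: [[0.008, 0.999, 0.049], [0.0, 0.049, -0.999], [-1.0, 0.008, 0.0]]
wrist_force: [1.3, 1.9, -0.7]
opening: 0.598
now [0.5141 0.0794 0.1573] jaw -87.17 j6 91.9 op 0.598 t 5.28
shift [ 0.0065 -0.09   -0.1785] turn -0.1374 rows>= 4.8
```

```bash
python3 -m jog '.6 0 -.018 -.036 -.03;.6 0 -.036 -.07 -.06;.6 0 -.054 -.106 -.09;.6 0 -.07 -.14 -.12;.6 .006 -.085 -.17 -.137;.6 .006 -.09 -.178 -.137' ;python3 - <<'E'
from h import *
for n in("scene","top"):
    p,d=bot.capture(n);cv2.imwrite(f"pics/{n}2.png",p[...,::-1]);np.savez(f"/tmp/{n}2.npz",p=p,d=d)
E
python3 go.py .4155 .2532 .15 -79.3;python3 panel.py 2 .556 .021 4
```

```text
t: 5.78
tool_pos: [0.4112, 0.2554, 0.1461]
ee_rot: [[-0.0, 0.981, 0.192], [0.0, 0.192, -0.981], [-1.0, -0.0, -0.0]]
wrist_force: [0.6, -0.5, 0.3]
opening: 0.6
now [0.4127 0.2536 0.1466] jaw -79.03 j6 106.3 op 0.6 t 5.88
shift [-0.0034  0.0027  0.001 ] turn 0.0047 rows>= 0.1
top small [ 0.579   0.0702 -0.0028] 118 0.19
top large [ 0.5138  0.0192 -0.0029] 209 0.24
top scoop [ 0.6078 -0.0611  0.0047] 127 0.55
top [0, 1] pivot [0.5538 0.0212] notch deg 2.8 err mm [0.0332 0.0332]
top [0, 1, 2] pivot [0.5544 0.0206] notch deg 3.13 err mm [0.5745 1.0408 1.6127]
top mark rect mm ((654.7676391601562, 25.832069396972656), (49.577369689941406, 13.016822814941406), 1.1017061471939087)
   pivot->mark deg 2.98 dist 0.10047796769361997
scene small [ 0.5828  0.0696 -0.0008] 128 0.31
scene large [ 0.5175  0.0198 -0.0022] 212 0.22
scene scoop [ 0.6131 -0.0581  0.0009] 112 0.19
scene [0, 1] pivot [0.5573 0.0211] notch deg 2.14 err mm [0.2688 0.2688]
scene [0, 1, 2] pivot [0.5585 0.0214] notch deg 3.97 err mm [1.2763 1.5664 0.9772]
scene mark rect mm ((660.5198364257812, 26.243680953979492), (51.06794738769531, 13.051502227783203), 0.7538483738899231)
   pivot->mark deg 2.71 dist 0.10212808481584396
```

View pics/top2.png

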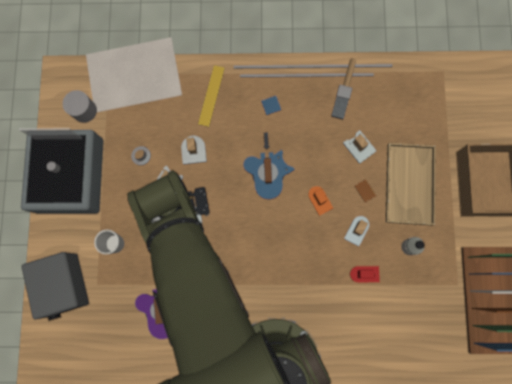

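Run:
```python
from h import *
row=[]
for n in("top","scene"):
    p=np.load(f"/tmp/{n}2.npz")['p']
    row.append(ortho(n,p,.011,.57,.7,-.04,.085,3000))
    # strip centreline: darkness-weighted mean y at each x
    a=ortho(n,p,.008,.635,.68,.005,.05,2000).astype(float).sum(-1)
    w=np.clip(np.median(a)-40-a,0,None);ys=.05-np.arange(w.shape[1])/2000
    cy=(w*ys).sum(1)/w.sum(1);xs=.68-np.arange(w.shape[0])/2000
    k=np.polyfit(xs,cy,1);print(n,"slope deg",np.degrees(np.arctan(k[0])),"y at .66",np.polyval(k,.66), cy[::10])
cv2.imwrite("pics/notch2.png",np.hstack(row)[...,::-1])
```

```text
top slope deg 3.8110828396444267 y at .66 0.02684829828614469 [0.0275 0.0279 0.0276 0.0276 0.0268 0.0266 0.0259 0.0256 0.0257]
scene slope deg 2.816295620937968 y at .66 0.02689717958763227 [0.0279 0.0278 0.0273 0.0272 0.0272 0.0267 0.026  0.0256 0.0262]
```

View pics/notch2.png

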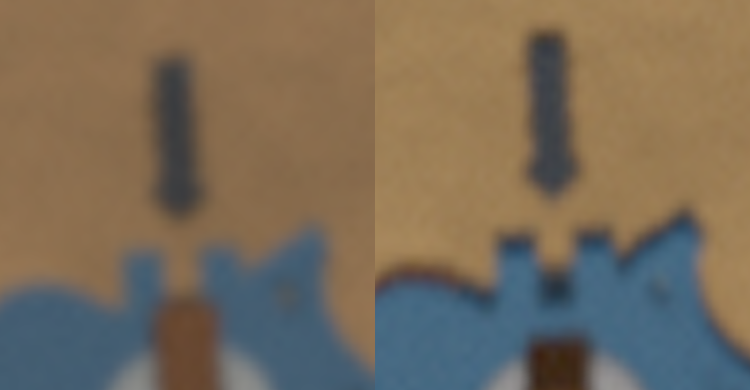

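```bash
cat > grips.py <<'E'
# grips.py tag : grip tops (points 45-70 mm high) by depth in both views
from h import *
import sys
tag=sys.argv[1]
for n in("top","scene"):
    z=np.load(f"/tmp/{n}{tag}.npz");X=cloud(n,z['d'])
    m=((X[...,2]>.053)&(X[...,2]<.066)&(X[...,0]>.3)&(X[...,0]<.72)&(abs(X[...,1])<.45)).astype(np.uint8)
    k,l,st,ce=cv2.connectedComponentsWithStats(m,connectivity=4)
    for i in range(1,k):
        if 25<st[i,4]<600:
            Q=X[l==i];r=cv2.minAreaRect((Q[:,:2]*1e3).astype(np.float32))
            print(n,np.median(Q,0).round(4),"rect c",np.round(r[0],1),"size",np.round(r[1],1),"ang",round(r[2],1))
E
python3 grips.py 0;echo; python3 grips.py 2
```

```text
top [ 0.6368 -0.2539  0.0574] rect c [ 636.1 -254.5] size [39.1 24.7] ang 35.6
top [0.6317 0.2506 0.0575] rect c [631.1 251.3] size [38.7 25.1] ang 1.1
top [0.5313 0.3252 0.0579] rect c [531.1 324.7] size [23.1 39.5] ang 56.6
top [ 0.4726 -0.1303  0.058 ] rect c [ 472.5 -130.6] size [38.7 23.9] ang 31.2
top [0.4112 0.2548 0.0582] rect c [413.1 254.6] size [39.8 24. ] ang 9.7
top [ 0.382  -0.2446  0.0574] rect c [ 381.4 -244.6] size [23.2 39.1] ang 64.5
scene [ 0.3538 -0.3867  0.0593] rect c [ 347.5 -387.1] size [22.3 47.4] ang 29.4
scene [ 0.3886 -0.246   0.0583] rect c [ 386.3 -245.4] size [25.1 43.1] ang 64.1
scene [0.4182 0.2532 0.0587] rect c [418.3 253.6] size [41.6 23.7] ang 12.2
scene [ 0.4783 -0.1308  0.0583] rect c [ 477.1 -132.4] size [46.9 24.1] ang 29.0
scene [0.5378 0.3238 0.0584] rect c [535.1 325. ] size [23.4 43.3] ang 58.3
scene [0.6374 0.2492 0.0584] rect c [636.6 250.3] size [42.2 24.4] ang 5.2
scene [ 0.6433 -0.2543  0.0585] rect c [ 641.7 -255.3] size [40.5 23.6] ang 37.3

top [ 0.6355 -0.2545  0.0576] rect c [ 635.8 -254.5] size [39.3 24.8] ang 37.5
top [0.6304 0.2507 0.0583] rect c [631.5 250.6] size [40.8 23.6] ang 8.8
top [0.5413 0.326  0.0579] rect c [540.8 327.7] size [10.2 26.7] ang 51.3
top [ 0.4722 -0.1306  0.0585] rect c [ 472.8 -130.8] size [38.9 24.5] ang 28.3
top [ 0.3806 -0.2446  0.058 ] rect c [ 380.9 -244.4] size [23.  40.7] ang 62.5
scene [ 0.3532 -0.3857  0.0603] rect c [ 348.7 -387.9] size [23.4 48. ] ang 25.7
scene [ 0.3875 -0.2459  0.0583] rect c [ 386.4 -246.2] size [26.3 42.6] ang 60.2
scene [0.4204 0.2532 0.0584] rect c [418.8 252.6] size [42.6 23.6] ang 12.0
scene [ 0.4792 -0.131   0.0587] rect c [ 477.5 -131.4] size [43.1 25.2] ang 29.6
scene [0.5374 0.324  0.0586] rect c [536.2 324.3] size [23.1 42.8] ang 57.7
scene [0.6374 0.2492 0.0583] rect c [636.3 250.3] size [39.2 24.5] ang 5.1
scene [ 0.6427 -0.2548  0.0586] rect c [ 641.5 -255.2] size [42.  23.7] ang 38.7
```

```bash
python3 go.py .4155 .2532 .025 -79.3; python3 -m jog '.6 .03 .0027 .001 .005;.6 .06 .0027 .001 .005;.6 .09 .0027 .001 .005;.6 .11 .0027 .001 .005;.6 .1216 .0027 .001 .005;.6 .1216 .0027 .001 .005;.3 .1216 .0027 .001 .005;0 .1216 .0027 .001 .005' 40;python3 -m jog '0 0 0 0 0;0 0 0 0 0;0 0 0 0 0;0 0 0 0 0;0 0 0 0 0;0 0 0 0 0';python3 go.py .4155 .2532 .025 -79.3
```

```text
now [0.4127 0.2536 0.1466] jaw -79.03 j6 106.3 op 0.6 t 5.88
shift [0.1216 0.0027 0.0009] turn 0.0047 rows>= 2.9
t: 6.55
tool_pos: [0.4172, 0.2519, 0.0259]
ee_rot: [[0.001, 0.983, 0.182], [0.001, 0.182, -0.983], [-1.0, 0.002, -0.0]]
wrist_force: [0.1, -0.1, 0.4]
opening: 0.493
t: 7.05
tool_pos: [0.4165, 0.2525, 0.0255]
ee_rot: [[0.001, 0.983, 0.183], [0.001, 0.183, -0.983], [-1.0, 0.001, -0.0]]
wrist_force: [-0.9, -0.0, 7.0]
opening: 0.254
now [0.4165 0.2525 0.0255] jaw -79.46 j6 106.4 op 0.254 t 7.05
shift [ 0.0005 -0.0009 -0.0009] turn -0.0028 rows>= 0.0
```

```bash
python3 -m jog '0 -.01 0 0 0;0 -.03 0 0 0;0 -.05 0 0 0;0 -.05 0 0 0' ;python3 go.py .4257 .0143 .0755 -86.9
```

```text
t: 7.38
tool_pos: [0.4175, 0.253, 0.0785]
ee_rot: [[0.005, 0.983, 0.183], [0.002, 0.183, -0.983], [-1.0, 0.005, -0.001]]
wrist_force: [-0.2, -0.4, 0.3]
opening: 0.252
now [0.4175 0.253  0.0785] jaw -79.46 j6 106.4 op 0.252 t 7.38
shift [ 0.0025 -0.0357  0.2362] turn 0.1299 rows>= 5.7
```

```bash
python3 -m jog '0 0 -.005 .03 .02;0 0 -.011 .065 .04;0 0 -.016 .1 .07;0 0 -.021 .135 .09;0 0 -.026 .17 .11;0 0 -.03 .2 .13;0 0 -.0355 .23 .13;0 0 -.0357 .236 .13';python3 go.py .4257 .0143 .026 -86.9
```

```text
t: 8.05
tool_pos: [0.4237, 0.0105, 0.0745]
ee_rot: [[-0.001, 0.999, 0.051], [-0.0, 0.051, -0.999], [-1.0, -0.001, 0.0]]
wrist_force: [-0.6, 0.3, -1.2]
opening: 0.253
now [0.4237 0.0105 0.0745] jaw -87.06 j6 83.6 op 0.253 t 8.05
shift [ 0.0485  0.0023 -0.0037] turn -0.0028 rows>= 1.2
```

```bash
python3 -m jog '0 .01 .002 -.003 0;0 .025 .002 -.003 -.002;0 .038 .002 -.003 -.002;0 .044 .002 -.003 -.002;0 .047 .002 -.003 -.002;0 .047 .002 -.003 -.002;0 .047 .002 -.003 -.002';python3 go.py .4257 .0143 .026 -86.9
```

```text
t: 8.63
tool_pos: [0.4262, 0.0172, 0.028]
ee_rot: [[0.0, 0.998, 0.056], [0.0, 0.056, -0.998], [-1.0, 0.0, -0.0]]
wrist_force: [-0.0, -0.5, -1.0]
opening: 0.252
now [0.4262 0.0172 0.028 ] jaw -86.77 j6 84.2 op 0.252 t 8.63
shift [ 0.002  -0.0006  0.0029] turn 0.0023 rows>= 0.1
```

```bash
python3 -m jog '0 .001 0 .0029 .002;0 .0025 0 .0029 .002;0 .0025 0 .0029 .002;0 .0025 0 .0029 .002';python3 go.py .4407 .0151 .026 -86.9;python3 - <<'E'
from h import *
for n in("scene","top"):
    p,d=bot.capture(n);cv2.imwrite(f"pics/{n}3.png",p[...,::-1]);np.savez(f"/tmp/{n}3.npz",p=p,d=d)
a=ortho("scene",bot.capture("scene")[0],.012,.36,.66,-.12,.16,2500)
cv2.imwrite("pics/a3.png",a[...,::-1])
E
```

```text
t: 8.97
tool_pos: [0.4263, 0.0138, 0.0255]
ee_rot: [[0.0, 0.999, 0.054], [-0.0, 0.054, -0.999], [-1.0, 0.0, 0.0]]
wrist_force: [0.2, 0.5, -0.9]
opening: 0.251
now [0.4263 0.0138 0.0255] jaw -86.93 j6 83.9 op 0.251 t 8.97
shift [-0.0005  0.0145 -0.0005] turn -0.0005 rows>= 0.3
```

View pics/a3.png

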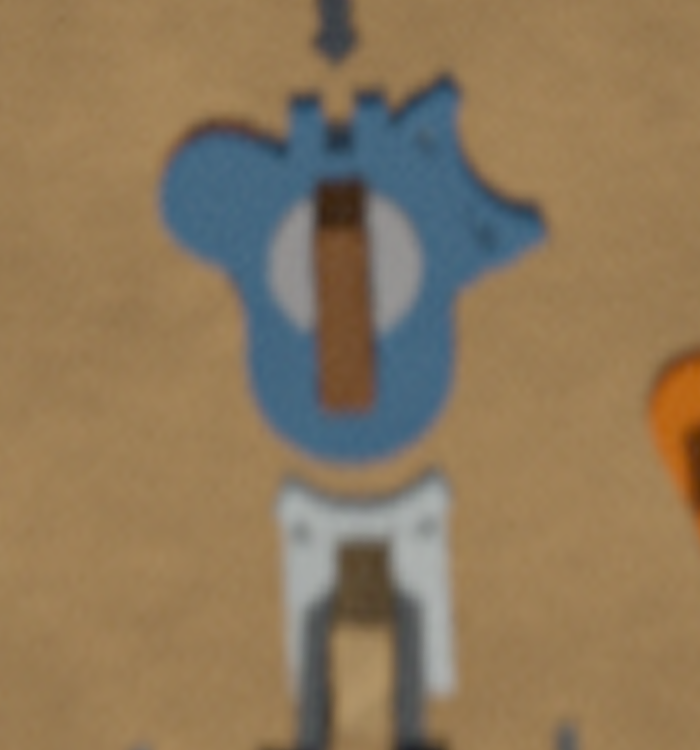

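Run:
```python
from h import *
from leaves import run
import panel
P={n:np.load(f"/tmp/{n}3.npz")['p'] for n in("top","scene")}
G={'h42':(.4257,.0143,3.1,.064)}
n="scene"
pts,a=contour_pts(n,P[n],.4257,.0143)
L=toleaf(pts,(.4257,.0143,np.radians(3.1)))
for x0 in np.arange(-.03,.035,.006):
    s=L[abs(L[:,0]-x0)<.0015,1]
    print(x0.round(3),(s.max()*1e3).round(1),(s.min()*1e3).round(1))
s=L[(L[:,0]>.02)&(abs(L[:,1])<.024)];c,N,sd=panel.circ(pts,(.4957,.018),.042,lambda d:d[:,0]<-.03)
print("leaf arc centre",c,N,sd)
pb,a=contour_pts(n,P[n],.556,.021,z=.014,R=.1,mask=panel.bluemask)
print("large",panel.circ(pb,(.516,.019),.042,lambda d:d[:,0]<-.005))
```

```text
-0.03 29.1 -31.0
-0.024 28.9 -30.8
-0.018 28.6 -31.6
-0.012 28.7 -31.5
-0.006 29.3 -31.7
-0.0 29.5 -31.0
0.006 29.3 -30.9
0.012 29.0 -31.3
0.018 28.6 -31.1
0.024 29.7 -31.9
0.03 31.9 -33.2
leaf arc centre [0.501  0.0169 0.0023] 124 0.0006376571296003295
large (array([ 0.5176,  0.0198, -0.0021]), np.int64(207), np.float64(0.00020365457618842022))
```

```bash
python3 -m jog '0 0 .003 -.0012 0;0 0 .006 -.0012 0;0 0 .009 -.0012 0;0 0 .012 -.0012 0;0 0 .0135 -.0012 0;0 0 .0145 -.0012 0;0 0 .0155 -.0012 0;0 0 .016 -.0012 0';python3 go.py .4407 .0151 .026 -86.9
```

```text
t: 9.78
tool_pos: [0.4418, 0.016, 0.0256]
ee_rot: [[-0.001, 0.999, 0.054], [0.0, 0.054, -0.999], [-1.0, -0.001, -0.0]]
wrist_force: [-8.3, -1.1, 10.2]
opening: 0.251
now [0.4418 0.016  0.0256] jaw -86.91 j6 84.2 op 0.251 t 9.78
shift [-0.0004 -0.0011  0.0008] turn -0.0002 rows>= 0.0
```

```bash
python3 -m jog '0 0 .0005 0 0;0 0 .0005 0 0;0 0 .0005 0 0';python3 - <<'E'
from h import *
p,d=bot.capture("scene");np.savez("/tmp/scene4.npz",p=p,d=d)
a=ortho("scene",p,.012,.36,.66,-.12,.16,2500)
cv2.imwrite("pics/a4.png",a[...,::-1])
E
```

```text
t: 10.03
tool_pos: [0.4423, 0.016, 0.0256]
ee_rot: [[-0.001, 0.999, 0.054], [0.0, 0.054, -0.999], [-1.0, -0.001, -0.0]]
wrist_force: [-6.2, -0.7, 8.4]
opening: 0.252
```

View pics/a4.png

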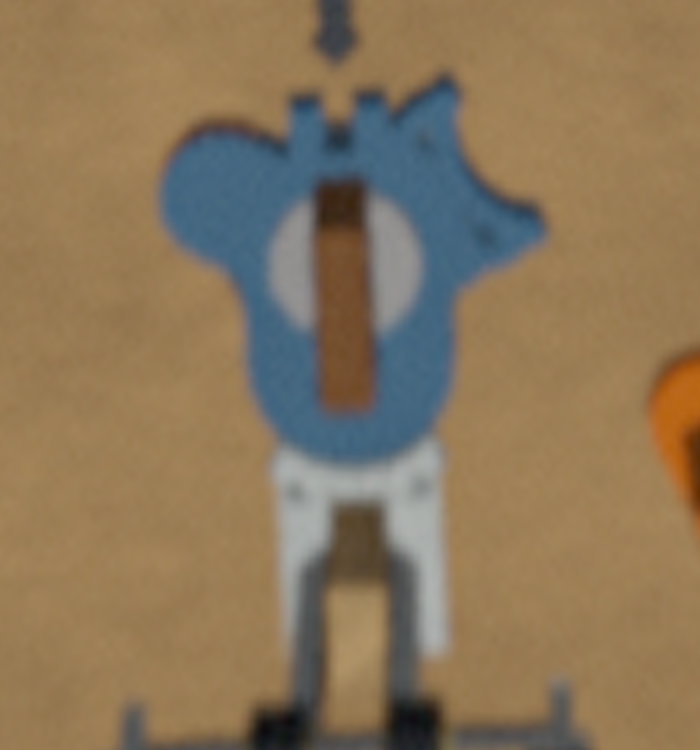

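```bash
python3 -m jog '0 -.0005 0 0 0;0 -.0005 .0005 0 0;0 -.0005 .001 0 0;0 -.0005 .001 0 0';python3 -m jog '0 0 .0005 0 0;0 0 .001 0 0;0 0 .001 0 0';python3 go.py .4407 .0151 .026 -86.9
```

```text
t: 10.42
tool_pos: [0.4437, 0.0161, 0.0258]
ee_rot: [[0.0, 0.999, 0.054], [0.0, 0.054, -0.999], [-1.0, 0.0, -0.0]]
wrist_force: [0.3, 0.7, -2.1]
opening: 0.253
t: 10.67
tool_pos: [0.4447, 0.0161, 0.0258]
ee_rot: [[0.0, 0.999, 0.054], [-0.0, 0.054, -0.999], [-1.0, 0.0, 0.0]]
wrist_force: [0.0, -0.0, -0.9]
opening: 0.25
now [0.4447 0.0161 0.0258] jaw -86.92 j6 84.3 op 0.25 t 10.67
shift [-0.0002 -0.004   0.0008] turn -0.0003 rows>= 0.1
```

```bash
python3 -m jog '0 0 .0005 0 0;0 0 .001 0 0;0 0 .001 0 0';python3 -m jog '0 0 .0005 0 0;0 0 .001 0 0;0 0 .001 0 0'
```

```text
t: 10.92
tool_pos: [0.4457, 0.0161, 0.0259]
ee_rot: [[0.0, 0.999, 0.054], [-0.0, 0.054, -0.999], [-1.0, 0.0, 0.0]]
wrist_force: [-1.3, -0.2, -2.0]
opening: 0.253
t: 11.17
tool_pos: [0.4467, 0.0162, 0.0259]
ee_rot: [[0.0, 0.999, 0.054], [0.0, 0.054, -0.999], [-1.0, 0.0, -0.0]]
wrist_force: [0.4, 0.4, -1.9]
opening: 0.252
```

```bash
python3 -m jog '0 0 .0005 0 0;0 0 .001 0 0;0 0 .001 0 0';python3 -m jog '0 0 .0005 0 0;0 0 .001 0 0;0 0 .001 0 0';python3 - <<'E'
from h import *
p,d=bot.capture("scene");np.savez("/tmp/scene5.npz",p=p,d=d)
a=ortho("scene",p,.012,.44,.54,-.03,.07,6000)
cv2.imwrite("pics/a5.png",a[...,::-1])
E
```

```text
t: 11.42
tool_pos: [0.4475, 0.0163, 0.0258]
ee_rot: [[-0.0, 0.999, 0.054], [0.0, 0.054, -0.999], [-1.0, -0.0, -0.0]]
wrist_force: [-0.9, 0.7, -1.1]
opening: 0.251
t: 11.67
tool_pos: [0.4476, 0.0163, 0.0257]
ee_rot: [[-0.003, 0.999, 0.054], [-0.0, 0.054, -0.999], [-1.0, -0.003, -0.0]]
wrist_force: [-7.3, -0.1, 3.6]
opening: 0.255
```

View pics/a5.png

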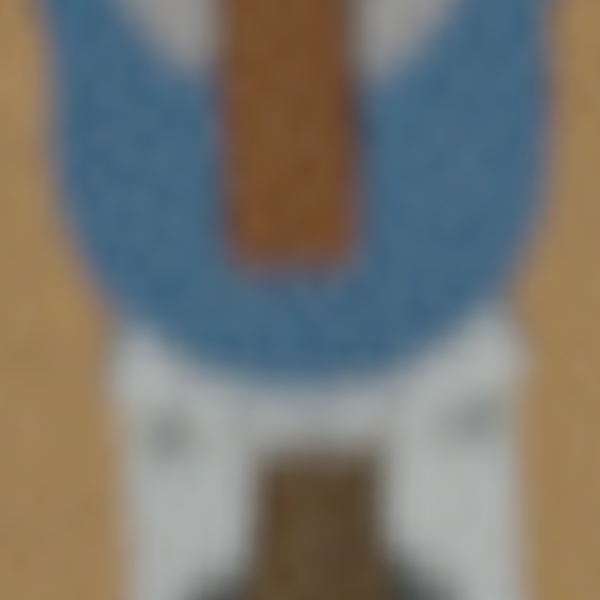

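```bash
python3 -m jog '0 0 .0005 0 0;0 0 .0005 0 0;0 0 .0005 0 0'
python3 - <<'E'
from h import *
import panel
n="scene"
p=bot.capture(n)[0]
pts,a=contour_pts(n,p,.447,.0163)
L=toleaf(pts,(.447,.0163,np.radians(3.1)))
for x0 in np.arange(-.02,.035,.006):
    s=L[abs(L[:,0]-x0)<.0015,1]
    print(x0.round(3),(s.max()*1e3).round(1),(s.min()*1e3).round(1))
pb,a=contour_pts(n,p,.556,.021,z=.014,R=.1,mask=panel.bluemask)
for q,r,an,hf in((.055,.026,63,80),(.040,.042,183,85)):
    u=np.array([np.cos(np.radians(an)),np.sin(np.radians(an))])
    print(panel.circ(pb,np.array([.556,.021])+q*u,r,lambda d:d@u>.1*np.hypot(*d.T)))
E
```

```text
t: 11.97
tool_pos: [0.4477, 0.0163, 0.0257]
ee_rot: [[-0.003, 0.999, 0.054], [-0.0, 0.054, -0.999], [-1.0, -0.003, -0.0]]
wrist_force: [-11.7, -0.7, 7.9]
opening: 0.251
-0.02 29.6 -31.0
-0.014 29.9 -31.3
-0.008 30.1 -31.0
-0.002 29.6 -30.0
0.004 29.4 -30.3
0.01 30.1 -30.7
0.016 29.8 -31.0
0.022 29.8 -30.8
0.028 32.0 -32.6
0.034 32.3 -32.9
(array([ 0.5828,  0.0697, -0.0009]), np.int64(134), np.float64(0.00028814559183381987))
(array([ 0.5143,  0.0196, -0.0031]), np.int64(208), np.float64(0.000374415569172534))
```

```bash
python3 -m jog '.35 0 0 0 0;.45 0 0 0 0;.5 0 0 0 0;.5 -.0 0 0 0;.5 -.03 0 0 0;.5 -.07 0 0 0;.5 -.1 0 0 0;.5 -.12 0 0 0';python3 go.py .633 .2505 .13 -83.3
```

```text
t: 12.68
tool_pos: [0.4499, 0.0163, 0.149]
ee_rot: [[0.004, 0.999, 0.054], [-0.0, 0.054, -0.999], [-1.0, 0.004, 0.0]]
wrist_force: [-0.6, -0.1, 0.6]
opening: 0.5
now [0.4499 0.0163 0.149 ] jaw -86.92 j6 84.3 op 0.5 t 12.68
shift [ 0.0196  0.1954 -0.224 ] turn -0.0631 rows>= 7.1
```

```bash
python3 -m jog '.6 0 .025 -.028 0;.6 0 .05 -.056 0;.6 0 .075 -.084 -.02;.6 0 .1 -.112 -.03;.6 0 .125 -.14 -.04;.6 0 .15 -.17 -.05;.6 0 .175 -.2 -.06;.6 0.01 .195 -.224 -.063';python3 - <<'E'
from h import *
for n in("scene","top"):
    p,d=bot.capture(n);cv2.imwrite(f"pics/{n}6.png",p[...,::-1]);np.savez(f"/tmp/{n}6.npz",p=p,d=d)
E
python3 grips.py 6;python3 go.py .6335 .2503 .0255 -83.3
python3 - <<'E'
from h import *
row=[]
for n in("top","scene"):
    p=np.load(f"/tmp/{n}6.npz")['p']
    row.append(ortho(n,p,.012,.39,.69,-.08,.11,2000))
cv2.imwrite("pics/a6.png",np.hstack(row)[...,::-1])
E
python3 panel.py 6 .556 .021 3
```

```text
t: 13.35
tool_pos: [0.6335, 0.2531, 0.1373]
ee_rot: [[0.003, 0.993, 0.118], [0.001, 0.118, -0.993], [-1.0, 0.003, -0.001]]
wrist_force: [-0.4, -0.6, 1.2]
opening: 0.601
top [ 0.6358 -0.2543  0.0576] rect c [ 635.8 -254.6] size [39.5 25. ] ang 37.1
top [ 0.4724 -0.1305  0.0577] rect c [ 471.7 -131. ] size [38.9 23. ] ang 25.1
top [0.4439 0.0174 0.0579] rect c [442.5  17.4] size [23.2 38.5] ang 89.9
top [ 0.3805 -0.2449  0.0579] rect c [ 381.  -244.9] size [22.9 39.1] ang 62.3
scene [ 0.3532 -0.3836  0.0592] rect c [ 346.6 -388.8] size [25.4 48.2] ang 25.6
scene [ 0.3893 -0.2458  0.0582] rect c [ 386.8 -245.7] size [25.7 41.5] ang 61.7
scene [0.4503 0.015  0.0584] rect c [449.2  15.2] size [42.3 23.6] ang 2.5
scene [ 0.4791 -0.131   0.0585] rect c [ 477.5 -132.2] size [42.6 24.7] ang 30.9
scene [0.5415 0.3121 0.0581] rect c [539.  313.7] size [ 7.9 26.7] ang 58.7
scene [0.6369 0.2491 0.0582] rect c [636.  249.6] size [42.6 25.4] ang 1.7
scene [ 0.6444 -0.2546  0.0587] rect c [ 640.6 -255.9] size [43.3 24.8] ang 36.9
now [0.6321 0.2535 0.1324] jaw -83.14 j6 101.9 op 0.597 t 13.45
shift 
[... 252 characters left out ...]
top [0, 1, 2] pivot [0.5541 0.0207] notch deg 3.23 err mm [0.5093 1.4437 1.6251]
top mark rect mm ((654.7550048828125, 26.103620529174805), (48.5918083190918, 11.114084243774414), 1.9749339818954468)
   pivot->mark deg 3.06 dist 0.10077774786505775
scene small [ 0.5828  0.0696 -0.0007] 128 0.3
scene large [ 0.5143  0.0196 -0.0031] 210 0.35
scene scoop [ 0.613  -0.0578  0.0007] 112 0.17
scene [0, 1] pivot [0.5551 0.0209] notch deg 0.91 err mm [1.0861 1.0861]
scene [0, 1, 2] pivot [0.5574 0.0214] notch deg 4.13 err mm [1.939  3.3621 1.7864]
scene mark rect mm ((660.4999389648438, 26.249996185302734), (49.99999237060547, 12.499998092651367), -0.0)
   pivot->mark deg 2.69 dist 0.1032564222933802
```

View pics/a6.png

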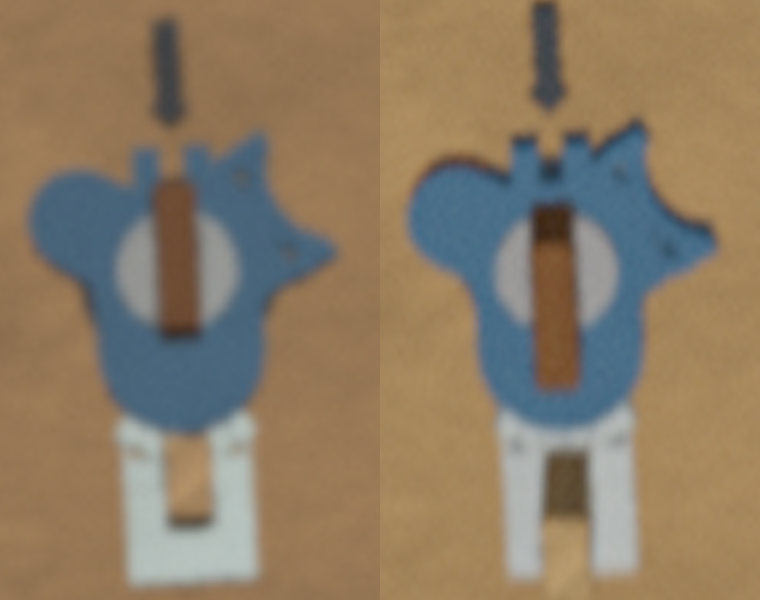

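```bash
python3 -m jog '.6 .03 .0014 .0033 .003;.6 .06 .0014 .0033 .003;.6 .09 .0014 .0033 .003;.6 .1065 .0014 .0033 .003;.6 .1065 .0014 .0033 .003;.6 .1065 .0014 .0033 .003;.3 .1065 .0014 .0033 .003;0 .1065 .0014 .0033 .003' 40;python3 -m jog '0 0 0 0 0;0 0 0 0 0;0 0 0 0 0;0 0 0 0 0;0 0 0 0 0;0 0 0 0 0';python3 go.py .6335 .2503 .0755 -83.3
```

```text
t: 14.12
tool_pos: [0.6344, 0.2475, 0.0315]
ee_rot: [[0.003, 0.994, 0.113], [0.001, 0.113, -0.994], [-1.0, 0.003, -0.001]]
wrist_force: [-0.4, -0.3, -0.6]
opening: 0.489
t: 14.62
tool_pos: [0.6337, 0.2477, 0.0301]
ee_rot: [[0.001, 0.994, 0.114], [0.001, 0.114, -0.994], [-1.0, 0.001, -0.0]]
wrist_force: [-1.3, 0.8, 6.1]
opening: 0.252
now [0.6337 0.2477 0.0301] jaw -83.48 j6 101.7 op 0.252 t 14.62
shift [-0.0454  0.0001 -0.0026] turn -0.0031 rows>= 1.1
```

```bash
python3 -m jog '0 -.02 0 0 0;0 -.05 0 0 0;0 -.08 0 0 0;0 -.08 0 0 -.1;0 -.08 0 0 -.22;0 -.08 0 0 -.34;0 -.08 0 0 -.46;0 -.08 0 0 -.58';python3 go.py .621 -.0793 .11 33.1
```

```text
t: 15.28
tool_pos: [0.6333, 0.2471, 0.1088]
ee_rot: [[-0.001, 0.765, 0.644], [-0.001, 0.644, -0.765], [-1.0, -0.001, -0.0]]
wrist_force: [0.2, 0.2, -1.8]
opening: 0.252
now [0.6333 0.2471 0.1088] jaw -49.91 j6 68.2 op 0.252 t 15.28
shift [-0.001  -0.2196  0.2418] turn -1.4488 rows>= 11.6
```

```bash
python3 -m jog '0 0 -.015 .016 -.12;0 0 -.03 .033 -.24;0 0 -.055 .06 -.36;0 0 -.08 .088 -.48;0 0 -.105 .116 -.6;0 0 -.13 .143 -.72;0 0 -.155 .17 -.84;0 0 -.175 .193 -.96';python3 go.py .621 -.0793 .11 33.1
```

```text
t: 15.95
tool_pos: [0.6217, -0.0155, 0.1091]
ee_rot: [[-0.001, -0.088, 0.996], [-0.0, 0.996, 0.088], [-1.0, -0.0, -0.001]]
wrist_force: [-0.4, 0.4, -1.1]
opening: 0.249
now [ 0.6217 -0.0155  0.1091] jaw 5.05 j6 -9.8 op 0.249 t 15.95
shift [-0.0009 -0.0635 -0.0063] turn -0.4896 rows>= 3.9
```

```bash
python3 -m jog '0 0 -.02 -.002 -.1;0 0 -.04 -.004 -.2;0 0 -.058 -.006 -.3;0 0 -.0635 -.0063 -.4;0 0 -.0635 -.0063 -.488;0 0.02 -.0635 -.0063 -.488;0 .04 -.0635 -.0063 -.488;0 .05 -.0635 -.0063 -.488';python3 go.py .621 -.0793 .031 33.1;python3 - <<'E'
from h import *
for n in("scene","top"):
    p,d=bot.capture(n);cv2.imwrite(f"pics/{n}7.png",p[...,::-1]);np.savez(f"/tmp/{n}7.npz",p=p,d=d)
a=ortho("scene",p if 0 else np.load("/tmp/scene7.npz")['p'],.012,.5,.72,-.17,.05,3000)
cv2.imwrite("pics/a7.png",cv2.resize(a[...,::-1],(600,600)))
E
```

```text
t: 16.62
tool_pos: [0.6202, -0.0767, 0.0568]
ee_rot: [[-0.003, -0.54, 0.841], [0.0, 0.841, 0.54], [-1.0, 0.002, -0.002]]
wrist_force: [0.6, -0.2, -2.6]
opening: 0.249
now [ 0.6202 -0.0767  0.0568] jaw 32.71 j6 -43.1 op 0.249 t 16.62
shift [ 0.0258 -0.0027 -0.0007] turn -0.0069 rows>= 0.6
```

View pics/a7.png

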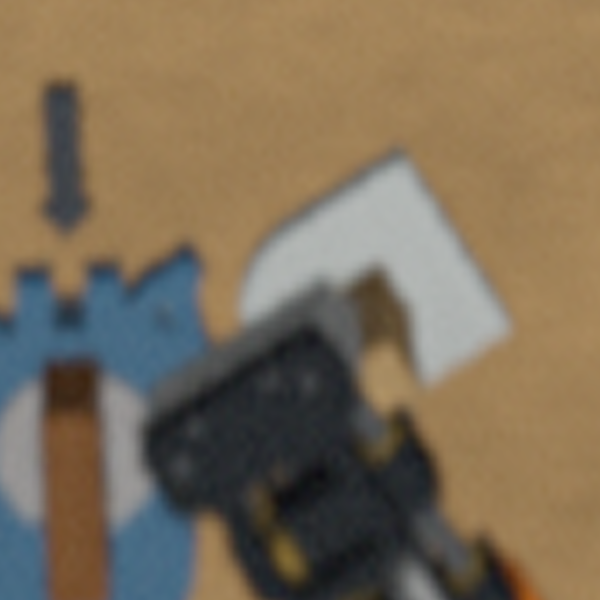

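```bash
python3 -m jog '0 .01 -.0027 -.0007 -.007;0 .02 -.0027 -.0007 -.007;0 .025 -.0027 -.0007 -.007;0 .0255 -.0027 -.0007 -.007;0 .0255 -.0027 -.0007 -.007';python3 go.py .621 -.0793 .0302 33.1;python3 - <<'E'
from h import *
for n in("scene","top"):
    p,d=bot.capture(n);cv2.imwrite(f"pics/{n}8.png",p[...,::-1]);np.savez(f"/tmp/{n}8.npz",p=p,d=d)
p=np.load("/tmp/scene8.npz")['p']
a=ortho("scene",p,.012,.5,.72,-.17,.05,3000)
cv2.imwrite("pics/a8.png",cv2.resize(a[...,::-1],(600,600)))
pts,a=contour_pts("scene",p,.621,-.0793)
q=(.621,-.0793,np.radians(123.1))
L=toleaf(pts,q)
for x0 in np.arange(-.04,.035,.006):
    s=L[abs(L[:,0]-x0)<.0015,1]
    print(x0.round(3),(s.max()*1e3).round(1),(s.min()*1e3).round(1))
for y0 in np.arange(-.03,.035,.006):
    s=L[abs(L[:,1]-y0)<.0015,0]
    print('y',y0.round(3),(s.max()*1e3).round(1),(s.min()*1e3).round(1))
E
```

```text
t: 17.13
tool_pos: [0.6222, -0.0793, 0.0337]
ee_rot: [[-0.0, -0.546, 0.838], [0.0, 0.838, 0.546], [-1.0, 0.0, -0.0]]
wrist_force: [0.1, -0.3, -1.2]
opening: 0.255
now [ 0.6222 -0.0793  0.0337] jaw 33.11 j6 -43.7 op 0.255 t 17.13
shift [ 0.0035  0.0007 -0.0009] turn 0.0002 rows>= 0.1
-0.04 35.0 -38.1
-0.034 34.6 -37.9
-0.028 34.7 -38.3
-0.022 34.7 -38.0
-0.016 34.5 -38.2
-0.01 34.1 -38.1
-0.004 -9.1 -38.3
0.002 -8.9 -38.0
0.008 -15.4 -37.5
0.014 -15.7 -35.7
0.02 -15.5 -33.0
0.026 -15.5 -28.0
0.032 -15.8 -19.5
y -0.03 24.2 -46.3
y -0.024 29.4 -46.1
y -0.018 32.8 -46.3
y -0.012 2.8 -46.0
y -0.006 -18.8 -46.0
y -0.0 -19.1 -46.3
y 0.006 -19.0 -46.0
y 0.012 -18.3 -46.4
y 0.018 -15.2 -46.0
y 0.024 -13.3 -46.2
y 0.03 -10.4 -45.9
```

View pics/a8.png

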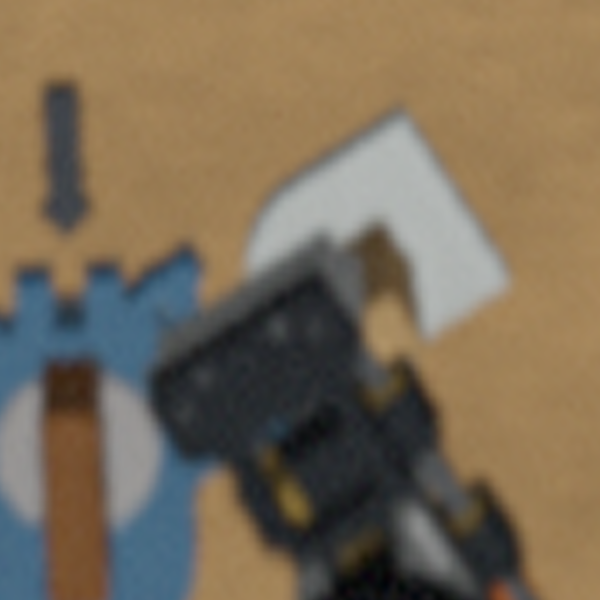

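```bash
python3 -m jog '0 0.001 0 -.0018 0;0 .002 0 -.0018 0;0 .003 0 -.0018 0;0 .003 0 -.0018 0;0 .003 0 -.0018 0;0 .003 0 -.0018 0';python3 go.py .6093 -.0625 .0302 33.1
```

```text
t: 17.73
tool_pos: [0.6208, -0.0803, 0.0309]
ee_rot: [[0.0, -0.546, 0.838], [0.0, 0.838, 0.546], [-1.0, 0.0, 0.0]]
wrist_force: [-0.6, -0.0, -0.9]
opening: 0.252
now [ 0.6208 -0.0803  0.0309] jaw 33.12 j6 -43.8 op 0.252 t 17.73
shift [0.0007 0.0212 0.0001] turn 0.0003 rows>= 0.5
```

```bash
python3 -m jog '0 0 .003 0 0;0 0 .006 0 0;0 0 .009 0 0;0 0 .012 0 0;0 0 .014 0 0;0 0 .015 0 0;0 0 .016 0 0;0 0 .016 0 0';python3 -m jog '0 0 .0005 0 0;0 0 .001 0 0;0 0 .0015 0 0;0 0 .0015 0 0'
```

```text
t: 18.4
tool_pos: [0.6119, -0.0668, 0.0309]
ee_rot: [[0.0, -0.546, 0.837], [0.0, 0.837, 0.546], [-1.0, 0.0, 0.0]]
wrist_force: [0.3, -0.1, -1.3]
opening: 0.251
t: 18.73
tool_pos: [0.6111, -0.0657, 0.0308]
ee_rot: [[-0.0, -0.546, 0.838], [0.0, 0.838, 0.546], [-1.0, 0.0, 0.0]]
wrist_force: [-0.7, -0.4, -2.7]
opening: 0.249
```

```bash
python3 -m jog '0 0 .0005 0 0;0 0 .001 0 0;0 0 .001 0 0';python3 -m jog '0 0 .0005 0 0;0 0 .001 0 0;0 0 .001 0 0'
```

```text
t: 18.98
tool_pos: [0.6106, -0.0648, 0.0308]
ee_rot: [[-0.0, -0.546, 0.838], [0.0, 0.838, 0.546], [-1.0, 0.0, -0.0]]
wrist_force: [0.4, -0.2, -1.8]
opening: 0.252
t: 19.23
tool_pos: [0.6102, -0.064, 0.0309]
ee_rot: [[0.0, -0.546, 0.838], [-0.0, 0.838, 0.546], [-1.0, -0.0, 0.0]]
wrist_force: [1.2, -1.3, -1.0]
opening: 0.252
```

```bash
python3 -m jog '0 0 .0005 0 0;0 0 .001 0 0;0 0 .001 0 0';python3 -m jog '0 0 .0005 0 0;0 0 .0005 0 0;0 0 .0005 0 0'
```

```text
t: 19.48
tool_pos: [0.6098, -0.0634, 0.0311]
ee_rot: [[0.001, -0.546, 0.838], [-0.0, 0.838, 0.546], [-1.0, -0.001, 0.001]]
wrist_force: [3.2, -1.9, -1.7]
opening: 0.255
t: 19.73
tool_pos: [0.6094, -0.0628, 0.031]
ee_rot: [[0.0, -0.546, 0.838], [-0.0, 0.838, 0.546], [-1.0, -0.0, 0.0]]
wrist_force: [3.3, -2.8, -0.4]
opening: 0.253
```

Run:
```python
from h import *
import panel
for n in("scene","top"):
    p,d=bot.capture(n);np.savez(f"/tmp/{n}9.npz",p=p,d=d)
row=[]
for n in("top","scene"):
    p=np.load(f"/tmp/{n}9.npz")['p']
    row.append(ortho(n,p,.012,.54,.69,-.13,.06,2000))
cv2.imwrite("pics/a9.png",np.hstack(row)[...,::-1])
n="scene";p=np.load("/tmp/scene9.npz")['p']
pb,a=contour_pts(n,p,.556,.021,z=.014,R=.1,mask=panel.bluemask)
for q,r,an,hf in((.055,.026,63,80),(.040,.042,183,85)):
    u=np.array([np.cos(np.radians(an)),np.sin(np.radians(an))])
    print(panel.circ(pb,np.array([.556,.021])+q*u,r,lambda d:d@u>.1*np.hypot(*d.T)))
```

```text
(array([ 0.583 ,  0.0692, -0.0006]), np.int64(135), np.float64(0.00030035110886945726))
(array([ 0.5146,  0.0199, -0.0028]), np.int64(211), np.float64(0.00037737026667269914))
```

View pics/a9.png

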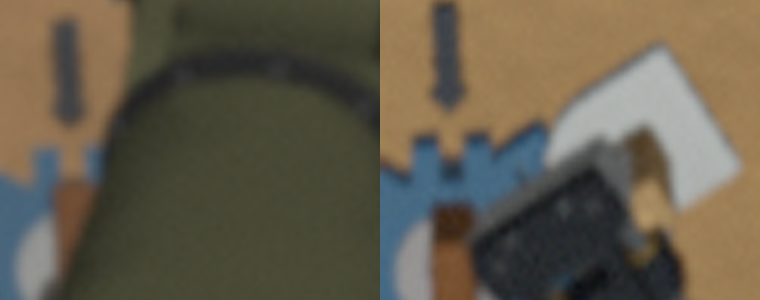

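```bash
python3 -m jog '0 0 -.0015 .0005 0;0 0 -.0015 .001 0;0 0 -.0015 .001 0';python3 -m jog '0 0 .001 0 0;0 0 .0015 0 0;0 0 .0015 0 0'; python3 -m jog '0 0 .0003 0 0;0 0 .0005 0 0;0 0 .0005 0 0'
```

```text
t: 20.08
tool_pos: [0.6106, -0.0632, 0.0305]
ee_rot: [[-0.001, -0.546, 0.838], [0.001, 0.838, 0.546], [-1.0, 0.001, -0.001]]
wrist_force: [0.4, 0.1, -2.0]
opening: 0.255
t: 20.33
tool_pos: [0.61, -0.0624, 0.0308]
ee_rot: [[0.0, -0.546, 0.838], [-0.0, 0.838, 0.546], [-1.0, -0.0, -0.0]]
wrist_force: [1.3, -4.0, -2.9]
opening: 0.25
t: 20.58
tool_pos: [0.6099, -0.0621, 0.0309]
ee_rot: [[0.0, -0.546, 0.838], [-0.001, 0.838, 0.546], [-1.0, -0.001, 0.0]]
wrist_force: [2.5, -5.0, -2.7]
opening: 0.252
```

```bash
python3 -m jog '0 0.0003 .0005 0 0;0 .0004 .0007 0 0;0 .0004 .0007 0 0';python3 - <<'E'
from h import *
import panel
n="scene";p=bot.capture(n)[0]
pb,a=contour_pts(n,p,.556,.021,z=.014,R=.1,mask=panel.bluemask)
for q,r,an,hf in((.055,.026,63,80),(.040,.042,183,85)):
    u=np.array([np.cos(np.radians(an)),np.sin(np.radians(an))])
    print(panel.circ(pb,np.array([.556,.021])+q*u,r,lambda d:d@u>.1*np.hypot(*d.T)))
E
```

```text
t: 20.83
tool_pos: [0.61, -0.0618, 0.0308]
ee_rot: [[0.002, -0.546, 0.838], [-0.001, 0.838, 0.546], [-1.0, -0.002, 0.001]]
wrist_force: [3.6, -7.7, -1.9]
opening: 0.254
(array([ 0.5828,  0.0693, -0.0006]), np.int64(136), np.float64(0.0003168509744390862))
(array([ 0.5144,  0.0198, -0.003 ]), np.int64(209), np.float64(0.00036101700322855923))
```

```bash
python3 -m jog '0 0.0005 0 0 0;0 .0005 0 0 0;.35 .0005 0 0 0;.45 .0005 0 0 0;.5 .0005 0 0 0;.5 -.0 0 0 0;.5 -.03 0 0 0;.5 -.07 0 0 0';python3 go.py .6393 -.2545 .13 -53.2
```

```text
t: 21.55
tool_pos: [0.6076, -0.0607, 0.0982]
ee_rot: [[-0.007, -0.546, 0.837], [0.001, 0.837, 0.546], [-1.0, 0.005, -0.005]]
wrist_force: [1.1, 0.6, 0.6]
opening: 0.499
now [ 0.6076 -0.0607  0.0982] jaw 33.12 j6 -42.3 op 0.499 t 21.55
shift [-0.0323 -0.1795 -0.0795] turn 1.5066 rows>= 12.1
```

```bash
python3 -m jog '.5 -.03 0 0 .1;.5 -.035 -.02 -.009 .22;.5 -.035 -.05 -.022 .34;.5 -.035 -.085 -.037 .46;.5 -.035 -.12 -.053 .58;.5 -.035 -.15 -.066 .7;.5 -.035 -.175 -.077 .82;.5 -.035 -.1795 -.0795 .94';python3 - <<'E'
from h import *
for n in("scene","top"):
    p,d=bot.capture(n);cv2.imwrite(f"pics/{n}10.png",p[...,::-1]);np.savez(f"/tmp/{n}10.npz",p=p,d=d)
row=[]
for n in("top","scene"):
    p=np.load(f"/tmp/{n}10.npz")['p']
    row.append(ortho(n,p,.012,.39,.69,-.13,.06,2000))
cv2.imwrite("pics/a10.png",np.hstack(row)[...,::-1])
E
python3 grips.py 10;python3 panel.py 10 .556 .021 3;python3 go.py .6393 -.2545 .13 -53.2
```

```text
t: 22.22
tool_pos: [0.6406, -0.2591, 0.1349]
ee_rot: [[-0.0, 0.363, 0.932], [-0.0, 0.932, -0.363], [-1.0, -0.0, -0.0]]
wrist_force: [0.6, -0.1, -0.9]
opening: 0.497
top [ 0.6072 -0.0627  0.058 ] rect c [607.8 -62.7] size [24.7 40.8] ang 32.2
top [0.5315 0.3253 0.0576] rect c [531.2 324.6] size [23.7 39.2] ang 57.8
top [0.4557 0.0145 0.0583] rect c [453.7  17.3] size [24.3 16.2] ang 85.1
scene [ 0.3805 -0.2403  0.0581] rect c [ 380.  -243.2] size [24.7 30.9] ang 63.8
scene [0.4506 0.015  0.0585] rect c [448.3  15.4] size [44.7 24.1] ang 3.0
scene [ 0.4803 -0.1309  0.0589] rect c [ 478.1 -132. ] size [41.8 25.5] ang 28.4
scene [0.538  0.3236 0.0585] rect c [535.9 324.4] size [23.  42.5] ang 59.9
scene [ 0.6146 -0.0635  0.0583] rect c [613.4 -62.7] size [26.5 40.4] ang 33.2
scene [ 0.6429 -0.2544  0.0587] rect c [ 641.1 -256. ] size [42.2 23.9] ang 36.7
top small [ 0.579   0.0697 -0.0024] 120 0.27
top large [ 0.5131  0.0193 -0.003 ] 213 0.53
top scoop [ 0.609  -0.0626  0.0041] 127 0.7
top [0, 1] pivot [0.5532 0.0209] notch deg 2.22 err mm [0.191 0.191]
top [0, 1, 2] pivot [0.5545 0.02  ] notch deg 3.21 err mm [0.7618 2.187  2.9237]
top mark rect mm ((654.763916015625, 26.083799362182617), (47.606895446777344, 11.010553359985352), 1.9091525077819824)
   pivot->mark deg 3.5 dist 0.10043446024754979
scene small [ 0.5827  0.0694 -0.0006] 128 0.29
scene large [ 0.5143  0.0198 -0.003 ] 212 0.35
scene scoop [ 0.6178 -0.08    0.0218] 131 1.3
scene [0, 1] pivot [0.5551 0.0208] notch deg 0.75 err mm [0.9371 0.9371]
scene [0, 1, 2] pivot [0.5594 0.0145] notch deg 1.83 err mm [ 6.9347  8.3056 15.1046]
scene mark rect mm ((660.5, 26.25), (11.5, 50.0), 90.0)
   pivot->mark deg 6.64 dist 0.1017847797606593
now [ 0.6406 -0.2562  0.1349] jaw -20.98 j6 -3.9 op 0.504 t 22.32
shift [ 0.0049  0.0011 -0.0018] turn 0.5623 rows>= 4.5
```

View pics/a10.png

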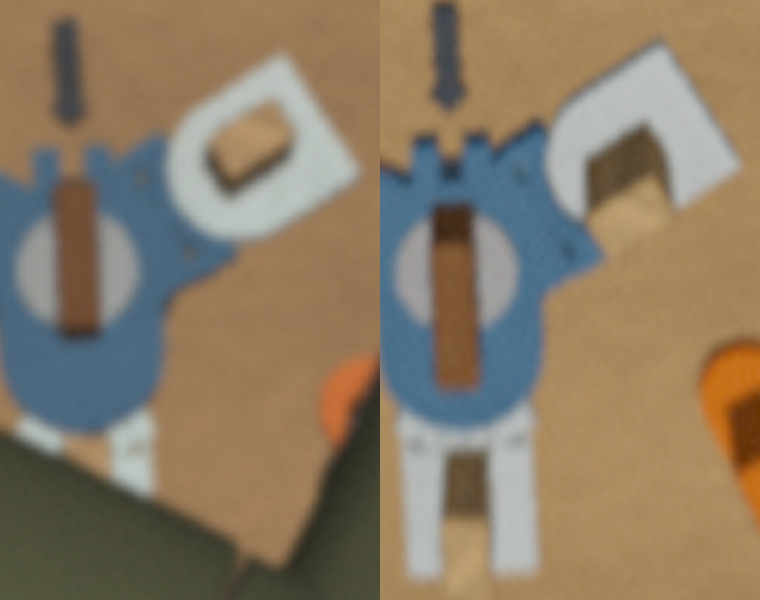

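```bash
python3 -m jog '.6 0 .001 -.0018 .12;.6 0 .001 -.0018 .24;.6 .01 .001 -.0018 .36;.6 .03 .001 -.0018 .48;.6 .06 .001 -.0018 .562;.6 .09 .001 -.0018 .562;.6 .107 .001 -.0018 .562;.6 .107 .001 -.0018 .562';python3 go.py .6393 -.2545 .027 -53.2
```

```text
t: 22.98
tool_pos: [0.6377, -0.2512, 0.0241]
ee_rot: [[-0.006, 0.795, 0.607], [0.003, 0.607, -0.795], [-1.0, -0.003, -0.006]]
wrist_force: [-0.9, -0.1, -0.4]
opening: 0.601
now [ 0.6377 -0.2512  0.0241] jaw -52.63 j6 28.1 op 0.601 t 22.98
shift [-0.0029 -0.0008  0.0036] turn 0.01 rows>= 0.1
```

```bash
python3 -m jog '.6 -.002 -.0008 .003 .008;.4 -.002 -.0008 .003 .008;.2 -.002 -.0008 .003 .008;0 -.002 -.0008 .003 .008;0 -.002 -.0008 .003 .008;0 -.002 -.0008 .003 .008;0 -.002 -.0008 .003 .008' 40;python3 -m jog '0 0 0 0 0;0 0 0 0 0;0 0 0 0 0;0 0 0 0 0'; python3 go.py .6393 -.2545 .027 -53.2
```

```text
t: 23.57
tool_pos: [0.6409, -0.2562, 0.031]
ee_rot: [[0.0, 0.803, 0.596], [-0.0, 0.596, -0.803], [-1.0, 0.0, 0.0]]
wrist_force: [-0.3, 1.3, 3.9]
opening: 0.25
t: 23.9
tool_pos: [0.6409, -0.2563, 0.0309]
ee_rot: [[0.0, 0.803, 0.596], [-0.0, 0.596, -0.803], [-1.0, 0.0, 0.0]]
wrist_force: [-2.1, 1.4, 4.6]
opening: 0.25
now [ 0.6409 -0.2563  0.0309] jaw -53.39 j6 28.6 op 0.25 t 23.9
shift [ 0.0039 -0.0002 -0.0023] turn -0.0034 rows>= 0.1
```

```bash
python3 -m jog '0 -.02 0 0 0;0 -.05 0 0 0;0 -.08 0 0 -.1;0 -.1 0 0 -.22;0 -.1 0 0 -.34;0 -.1 0 0 -.46;0 -.1 0 0 -.58;0 -.1 0 0 -.7';python3 -m jog '0 0 0 0 -.12;0 0 0 0 -.24;0 0 0 0 -.36;0 0 0 0 -.48;0 0 0 0 -.6;0 0 0 0 -.72;0 0 0 0 -.84;0 0 0 0 -.96'; python3 go.py .62 .1379 .13 -27
```

```text
t: 24.57
tool_pos: [0.6406, -0.2563, 0.1301]
ee_rot: [[-0.001, 0.224, 0.975], [0.0, 0.975, -0.224], [-1.0, 0.0, -0.001]]
wrist_force: [-0.1, -0.1, -1.1]
opening: 0.25
t: 25.23
tool_pos: [0.6406, -0.2563, 0.1299]
ee_rot: [[-0.001, -0.67, 0.743], [0.0, 0.743, 0.67], [-1.0, 0.001, -0.0]]
wrist_force: [0.4, 0.5, -1.8]
opening: 0.252
now [ 0.6406 -0.2563  0.1299] jaw 42.05 j6 -66.9 op 0.252 t 25.23
shift [-0.      0.3065  0.2487] turn 1.2052 rows>= 9.6
```

```bash
python3 -m jog '0 0 .02 .016 -.1;0 0 .045 .036 -.22;0 0 .07 .057 -.34;0 0 .095 .077 -.46;0 0 .12 .097 -.58;0 0 .145 .118 -.7;0 0 .17 .138 -.82;0 0 .195 .158 -.94';python3 go.py .618 .1379 .13 -27
```

```text
t: 25.9
tool_pos: [0.6286, -0.0041, 0.1301]
ee_rot: [[-0.0, -0.995, -0.103], [-0.0, -0.103, 0.995], [-1.0, 0.0, -0.0]]
wrist_force: [0.5, 0.6, -1.2]
opening: 0.249
now [ 0.6286 -0.0041  0.1301] jaw 95.91 j6 -99.6 op 0.249 t 25.9
shift [ 0.0001 -0.0041  0.1423] turn -0.9963 rows>= 8.0
```

```bash
python3 -m jog '0 0 0 .02 -.12;0 0 0 .045 -.24;0 0 0 .07 -.36;0 0 0 .095 -.48;0 0 0 .115 -.6;0 0 -.002 .13 -.72;0 0 -.004 .142 -.84;0 0 -.004 .142 -.96';python3 go.py .6142 .1379 .035 -27
```

```text
t: 26.57
tool_pos: [0.6189, 0.1383, 0.13]
ee_rot: [[-0.0, -0.484, -0.875], [0.0, -0.875, 0.484], [-1.0, 0.0, 0.0]]
wrist_force: [1.2, -0.0, -1.6]
opening: 0.253
now [0.6189 0.1383 0.13  ] jaw 151.04 j6 -141.8 op 0.253 t 26.57
shift [0.095  0.0026 0.0039] turn -0.0343 rows>= 2.3
```

```bash
python3 -m jog '0 .03 .002 0.003 0;0 .06 .002 0.003 0;0 .085 .002 0.003 0;0 .095 .002 0.003 0;0 .098 .002 0.003 0;0 .0985 .002 0.003 0;0 .0985 .002 0.003 0;0 .0985 .002 0.003 0';python3 -m jog '.35 0 0 0 0;.45 0 0 0 0;.5 0 0 0 0;.5 0 0 0 0;.5 -.03 0 0 0;.5 -.06 0 0 .1;.5 -.08 0 0 .22;.5 -.08 0 0 .34';python3 -m jog '.5 0 0 0 .12;.5 0 0 0 .24;.5 0 0 0 .36;.5 0 0 0 .48;.5 0 0 0 .6;.5 0 0 0 .72;.5 0 0 0 .84;.5 0 0 0 .96'; python3 go.py .6142 .1379 .035 -27
```

```text
t: 27.23
tool_pos: [0.6161, 0.1359, 0.033]
ee_rot: [[0.002, -0.491, -0.871], [0.0, -0.871, 0.491], [-1.0, -0.001, -0.001]]
wrist_force: [0.2, -0.9, -0.8]
opening: 0.251
t: 27.9
tool_pos: [0.6175, 0.1362, 0.1171]
ee_rot: [[0.007, -0.757, -0.653], [0.001, -0.653, 0.757], [-1.0, -0.006, -0.004]]
wrist_force: [0.6, 0.0, 0.4]
opening: 0.496
t: 28.57
tool_pos: [0.6156, 0.1358, 0.1121]
ee_rot: [[0.0, -0.969, 0.246], [0.0, 0.246, 0.969], [-1.0, -0.0, 0.0]]
wrist_force: [-1.1, 0.3, -0.7]
opening: 0.5
now [0.6156 0.1358 0.1121] jaw 75.75 j6 -66.6 op 0.5 t 28.57
shift [0.0771 0.0019 0.0017] turn -1.3483 rows>= 10.8
```

```bash
python3 -m jog '.5 0 0 0 .12;.5 0 0 0 .24;.5 0 0 0 .36;.5 0 0 0 .48;.5 0 0 0 .6;.5 0 0 0 .72;.5 0 0 0 .84;.5 0 0 0 .96';python3 -m jog '.5 0 0 0 .12;.5 0 0 0 .24;.5 0 0 0 .36;.5 0 0 0 .48;.5 0 0 0 .6;.5 0 0 0 .72;.5 0 0 0 .84;.5 0 0 0 .875';python3 - <<'E'
from h import *
from leaves import run
for n in("scene","top"):
    p,d=bot.capture(n);cv2.imwrite(f"pics/{n}11.png",p[...,::-1]);np.savez(f"/tmp/{n}11.npz",p=p,d=d)
p=np.load("/tmp/scene11.npz")['p']
a=ortho("scene",p,.012,.5,.7,-.02,.2,2700)
cv2.imwrite("pics/a11.png",a[...,::-1])
pts,a=contour_pts("scene",p,.615,.136)
q,c=fitleaf(pts,(.618,.136,np.radians(-119.4)),.064);print(q[:2],np.degrees(q[2]),c)
E
python3 grips.py 11; python3 go.py .6161 .1359 .032 -29.4
```

```text
t: 29.23
tool_pos: [0.6156, 0.1358, 0.1121]
ee_rot: [[0.0, -0.354, 0.935], [0.0, 0.935, 0.354], [-1.0, -0.0, 0.0]]
wrist_force: [-0.5, 1.1, 0.6]
opening: 0.498
t: 29.9
tool_pos: [0.6156, 0.1358, 0.1121]
ee_rot: [[0.0, 0.492, 0.871], [0.0, 0.871, -0.492], [-1.0, 0.0, 0.0]]
wrist_force: [0.3, -0.1, -0.7]
opening: 0.5
[0.6195 0.1348] -119.13770285622967 (np.int64(65), np.int64(41), np.int64(84), np.float64(-0.06))
top [ 0.6074 -0.0625  0.0574] rect c [607.6 -62.4] size [24.4 40. ] ang 36.3
top [0.5304 0.3248 0.0581] rect c [531.5 324.8] size [25.  38.9] ang 59.5
top [ 0.4719 -0.1301  0.0578] rect c [ 472.3 -130.6] size [39. 24.] ang 26.3
top [0.4434 0.0174 0.058 ] rect c [442.9  17.4] size [23.2 38.6] ang 89.7
top [ 0.3817 -0.2446  0.0579] rect c [ 381.6 -244.6] size [23.8 39.6] ang 61.5
scene [ 0.3531 -0.3858  0.0587] rect c [ 348.4 -388.6] size [21.8 46.9] ang 21.1
scene [ 0.3882 -0.2459  0.0586] rect c [ 386.  -245.6] size [26.2 41.2] ang 63.8
scene [0.4507 0.0161 0.0587] rect c [448.8  15.5] size [41.5 23.7] ang 3.5
scene [ 0.4792 -0.131   0.0586] rect c [ 477.6 -131.7] size [40.4 24. ] ang 26.8
scene [0.5375 0.3234 0.0583] rect c [536.  324.5] size [23.2 41.4] ang 57.9
scene [ 0.6142 -0.0634  0.0582] rect c [612.6 -63. ] size [24.3 40.1] ang 33.7
scene [0.622 0.137 0.058] rect c [618.9 135.4] size [40.4 26.7] ang 59.6
now [0.6156 0.1359 0.1121] jaw -29.08 j6 38.2 op 0.502 t 30.0
shift [0.0801 0.0003 0.0004] turn 0.0056 rows>= 1.9
```

View pics/a11.png

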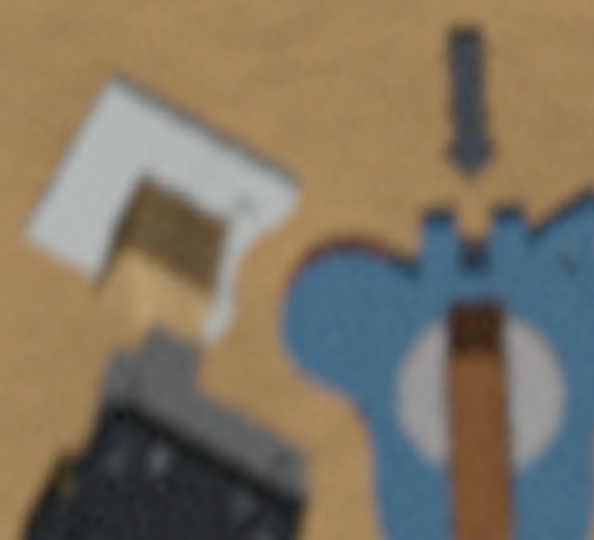

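```bash
python3 -m jog '.5 .03 0 0 .005;.5 .06 0 0 .005;.5 .08 0 0 .005;.5 .081 0 0 .005;.3 .081 0 0 .005;0 .081 0 0 .005;0 .081 0 0 .005;0 .081 0 0 .005' 40;python3 -m jog '0 0 0 0 0;0 0 0 0 0;0 0 0 0 0;0 0 0 0 0';python3 go.py .6161 .1359 .032 -27
```

```text
t: 30.67
tool_pos: [0.6163, 0.136, 0.0326]
ee_rot: [[0.002, 0.49, 0.872], [0.0, 0.872, -0.49], [-1.0, 0.001, 0.002]]
wrist_force: [-1.2, 0.4, 7.4]
opening: 0.253
t: 31.0
tool_pos: [0.6163, 0.136, 0.0326]
ee_rot: [[0.002, 0.49, 0.872], [0.0, 0.872, -0.49], [-1.0, 0.002, 0.002]]
wrist_force: [-0.6, -0.4, 7.5]
opening: 0.251
now [0.6163 0.136  0.0326] jaw -29.33 j6 38.4 op 0.251 t 31.0
shift [ 0.0006 -0.0002 -0.0001] turn -0.0407 rows>= 0.3
```

```bash
python3 -m jog '0 -.001 0 0 -.0;0 -.0015 0 0 -.02;0 -.0015 -.0001 -.0028 -.04;0 -.0015 -.0001 -.0028 -.0407;0 -.0015 -.0001 -.0028 -.0407';python3 go.py .6042 .1183 .0325 -27
python3 - <<'E'
from h import *
p,d=bot.capture("scene");np.savez("/tmp/scene12.npz",p=p,d=d)
pts,a=contour_pts("scene",p,.613,.136)
q,c=fitleaf(pts,(.617,.136,np.radians(-117)),.064);print(q[:2],np.degrees(q[2]),c)
a=ortho("scene",p,.012,.5,.7,-.02,.2,2700)
cv2.imwrite("pics/a12.png",a[...,::-1])
E
```

```text
t: 31.42
tool_pos: [0.6129, 0.1373, 0.0326]
ee_rot: [[-0.0, 0.454, 0.891], [0.0, 0.891, -0.454], [-1.0, -0.0, -0.0]]
wrist_force: [-2.0, 0.8, 2.6]
opening: 0.252
now [0.6129 0.1373 0.0326] jaw -26.97 j6 36.3 op 0.252 t 31.42
shift [ 0.0001 -0.0208  0.0009] turn 0.0005 rows>= 0.5
[0.6159 0.1359] -116.85256020929577 (np.int64(68), np.int64(42), np.int64(86), np.float64(0.04))
```

View pics/a12.png

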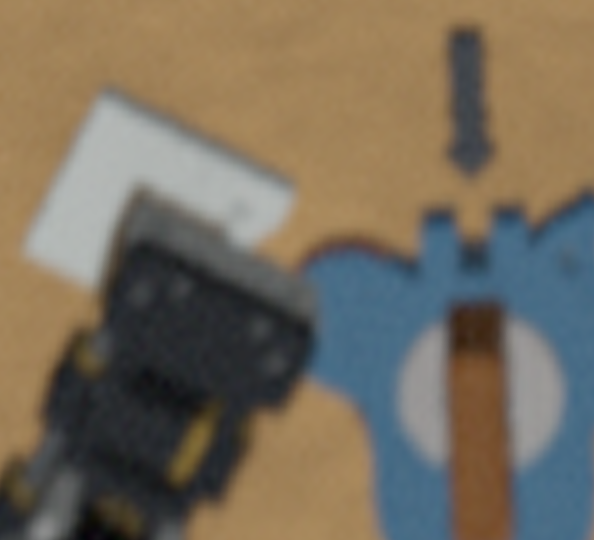

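```bash
python3 -m jog '0 0 -.003 .0006 0;0 0 -.006 .0006 0;0 0 -.009 .0006 0;0 0 -.012 .0006 0;0 0 -.014 .0006 0;0 0 -.015 .0006 0;0 0 -.016 .0006 0;0 0 -.016 .0006 0';python3 -m jog '0 0 -.0005 0 0;0 0 -.001 0 0;0 0 -.0015 0 0;0 0 -.0015 0 0'
```

```text
t: 32.13
tool_pos: [0.6064, 0.1224, 0.0326]
ee_rot: [[0.0, 0.454, 0.891], [-0.0, 0.891, -0.454], [-1.0, -0.0, 0.0]]
wrist_force: [-0.7, -0.1, 2.0]
opening: 0.249
t: 32.47
tool_pos: [0.6058, 0.1213, 0.0326]
ee_rot: [[0.0, 0.454, 0.891], [0.0, 0.891, -0.454], [-1.0, 0.0, 0.0]]
wrist_force: [-0.1, 1.4, 3.7]
opening: 0.253
```

```bash
python3 -m jog '0 0 -.0005 0 0;0 0 -.001 0 0;0 0 -.001 0 0';python3 -m jog '0 0 -.0005 0 0;0 0 -.001 0 0;0 0 -.001 0 0'
```

```text
t: 32.72
tool_pos: [0.6053, 0.1204, 0.0326]
ee_rot: [[0.0, 0.454, 0.891], [0.0, 0.891, -0.454], [-1.0, 0.0, 0.0]]
wrist_force: [1.3, 3.0, 3.6]
opening: 0.253
t: 32.97
tool_pos: [0.6048, 0.1195, 0.0326]
ee_rot: [[0.0, 0.454, 0.891], [0.0, 0.891, -0.454], [-1.0, 0.0, 0.0]]
wrist_force: [1.5, 3.2, 4.9]
opening: 0.254
```

```bash
python3 -m jog '0 -.0005 -.0005 0 0;0 -.0005 -.001 0 0;0 -.0005 -.001 0 0';python3 -m jog '0 0 -.0005 0 0;0 0 -.001 0 0;0 0 -.001 0 0'
```

```text
t: 33.22
tool_pos: [0.6043, 0.119, 0.0327]
ee_rot: [[0.0, 0.454, 0.891], [0.001, 0.891, -0.454], [-1.0, 0.001, -0.0]]
wrist_force: [4.3, 5.9, -0.9]
opening: 0.252
t: 33.47
tool_pos: [0.6042, 0.1187, 0.0328]
ee_rot: [[0.001, 0.454, 0.891], [0.002, 0.891, -0.454], [-1.0, 0.002, 0.0]]
wrist_force: [5.6, 9.8, -1.2]
opening: 0.256
```

```bash
python3 -m jog '0 0.0005 0 0 0;0 .0005 0 0 0;.35 .0005 0 0 0;.45 .0005 0 0 0;.5 .0005 0 0 0;.5 -.0 0 0 0;.5 -.03 0 0 0;.5 -.07 0 0 0';python3 go.py .535 .3245 .13 59
```

```text
t: 34.13
tool_pos: [0.6018, 0.1172, 0.1004]
ee_rot: [[-0.007, 0.454, 0.891], [-0.001, 0.891, -0.454], [-1.0, -0.004, -0.006]]
wrist_force: [0.7, -0.7, 0.5]
opening: 0.5
now [0.6018 0.1172 0.1004] jaw -27.02 j6 34.6 op 0.5 t 34.13
shift [-0.0294  0.1542 -0.1539] turn -1.5013 rows>= 12.0
```

```bash
python3 -m jog '.5 -.025 0 0 -.12;.5 -.03 .02 -.02 -.24;.5 -.03 .04 -.04 -.36;.5 -.03 .06 -.06 -.48;.5 -.03 .08 -.08 -.6;.5 -.03 .105 -.105 -.72;.5 -.03 .13 -.13 -.84;.5 -.03 .154 -.154 -.96';python3 go.py .5345 .3247 .13 58.7;python3 - <<'E'
from h import *
for n in("scene","top"):
    p,d=bot.capture(n);cv2.imwrite(f"pics/{n}13.png",p[...,::-1]);np.savez(f"/tmp/{n}13.npz",p=p,d=d)
row=[]
for n in("top","scene"):
    p=np.load(f"/tmp/{n}13.npz")['p']
    row.append(ortho(n,p,.012,.39,.69,-.12,.18,1300))
cv2.imwrite("pics/a13.png",np.hstack(row)[...,::-1])
n="top"
row=[]
for n in("top","scene"):
    p=np.load(f"/tmp/{n}13.npz")['p']
    row.append(ortho(n,p,.025,.37,.67,-.50,-.30,1500))
cv2.imwrite("pics/t13.png",np.hstack(row)[...,::-1])
E
python3 grips.py 13; python3 panel.py 13 .556 .021 3
```

```text
t: 34.8
tool_pos: [0.5357, 0.3261, 0.1328]
ee_rot: [[-0.001, -0.474, 0.88], [-0.0, 0.88, 0.474], [-1.0, -0.0, -0.001]]
wrist_force: [1.1, 0.5, -0.1]
opening: 0.502
now [0.5357 0.3261 0.1328] jaw 28.32 j6 -0.3 op 0.502 t 34.8
shift [ 0.0028 -0.0006 -0.0017] turn -0.5302 rows>= 4.2
top [ 0.6071 -0.0629  0.058 ] rect c [607.8 -63.4] size [24.2 39.3] ang 32.9
top [0.6023 0.1198 0.0583] rect c [601.9 119.6] size [39.8 23.4] ang 62.3
top [ 0.472  -0.1303  0.0579] rect c [ 472.9 -130.6] size [40.  23.8] ang 25.0
top [0.4437 0.0174 0.0575] rect c [442.8  17.5] size [23.2 38.7] ang 89.7
top [ 0.3819 -0.2445  0.0582] rect c [ 381.  -244.7] size [23.  39.8] ang 62.5
top [ 0.3243 -0.3718  0.0603] rect c [ 323.5 -373.3] size [35.1  9.2] ang 14.7
scene [ 0.3529 -0.3836  0.06  ] rect c [ 346.9 -388.2] size [22.2 48.3] ang 28.1
scene [ 0.389  -0.2456  0.0587] rect c [ 387.5 -246. ] size [24.1 42.1] ang 63.2
scene [0.4492 0.015  0.0584] rect c [449.4  15.5] size [39.7 23.8] ang 4.1
scene [ 0.4802 -0.131   0.0582] rect c [ 478.1 -131.6] size [41.6 23.3] ang 28.5
scene [0.5375 0.3235 0.0583] rect c [53
[... 348 characters left out ...]
544 0.0224] notch deg 3.03 err mm [1.565 1.565]
top [0, 1, 2] pivot [0.5551 0.021 ] notch deg 2.9 err mm [2.4037 1.9075 2.9998]
top mark rect mm ((654.9785766601562, 26.119953155517578), (49.10874938964844, 12.096259117126465), 1.9749338626861572)
   pivot->mark deg 2.91 dist 0.10003526034748439
scene small [ 0.5825  0.0702 -0.0008] 126 0.54
scene large [ 0.5144  0.0198 -0.003 ] 212 0.38
scene scoop [ 0.6175 -0.0794  0.0211] 130 1.31
scene [0, 1] pivot [0.5552 0.0213] notch deg 1.24 err mm [1.0656 1.0656]
scene [0, 1, 2] pivot [0.5592 0.015 ] notch deg 1.94 err mm [ 7.1416  7.9121 14.8864]
scene mark rect mm ((660.5, 26.0), (13.0, 51.0), 90.0)
   pivot->mark deg 6.21 dist 0.10186296965327397
```

View pics/a13.png

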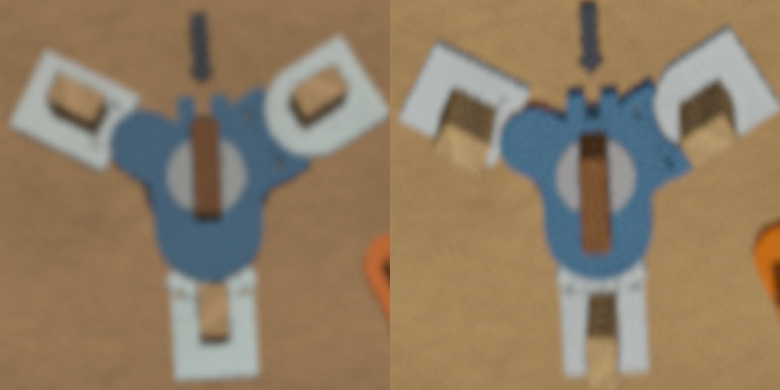

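View pics/t13.png

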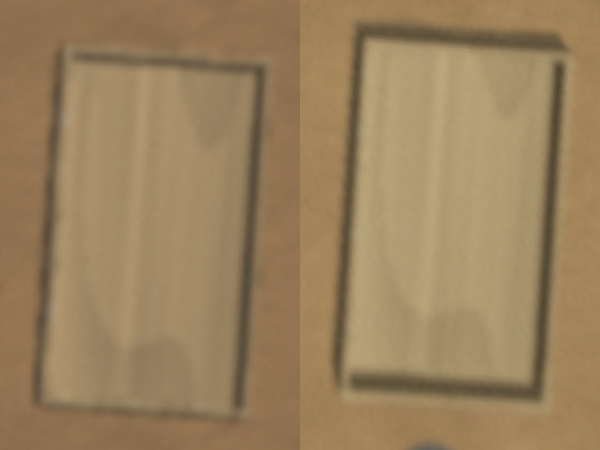

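```bash
python3 -m jog '.6 0 0 -.001 -.12;.6 0 0 -.001 -.24;.6 .01 0 -.001 -.36;.6 .03 0 -.001 -.48;.6 .06 0 -.001 -.53;.6 .09 0 -.001 -.53;.6 .104 0 -.001 -.53;.6 .104 0 -.001 -.53';python3 go.py .5345 .3247 .028 58.7
```

```text
t: 35.57
tool_pos: [0.5343, 0.323, 0.0256]
ee_rot: [[-0.005, -0.851, 0.526], [-0.003, 0.526, 0.851], [-1.0, 0.003, -0.005]]
wrist_force: [0.3, -0.4, 0.3]
opening: 0.6
now [0.5343 0.323  0.0256] jaw 58.28 j6 -30.5 op 0.6 t 35.57
shift [-0.0024  0.0007  0.0016] turn -0.0073 rows>= 0.1
```

```bash
python3 -m jog '.6 0 0 .001 -.005;.3 0 0 .001 -.005;0 0 0 .001 -.005;0 0 0 .001 -.005;0 0 0 .001 -.005;0 0 0 .001 -.005;0 0 0 .001 -.005;0 0 0 .001 -.005' 40;python3 -m jog '0 0 0 0 0;0 0 0 0 0;0 0 0 0 0;0 -.02 0 0 0;0 -.05 0 0 0;0 -.08 0 0 0;0 -.1 0 0 0;0 -.11 0 0 0'; python3 go.py .573 -.41 .13 -4.3
```

```text
t: 36.23
tool_pos: [0.5363, 0.3252, 0.0294]
ee_rot: [[0.0, -0.854, 0.52], [0.0, 0.52, 0.854], [-1.0, -0.0, 0.0]]
wrist_force: [-1.9, -1.6, 5.3]
opening: 0.256
t: 36.9
tool_pos: [0.5369, 0.3257, 0.1418]
ee_rot: [[0.003, -0.854, 0.52], [0.002, 0.52, 0.854], [-1.0, -0.002, 0.003]]
wrist_force: [-1.3, -0.0, -1.9]
opening: 0.254
now [0.5369 0.3257 0.1418] jaw 58.66 j6 -30.8 op 0.254 t 36.9
shift [ 0.0107 -0.4135 -0.6095] turn 1.0988 rows>= 17.7
```

```bash
python3 -m jog '0 0 -.012 -.018 .06;0 0 -.03 -.045 .12;0 0 -.05 -.075 .19;0 0 -.07 -.104 .26;0 0 -.09 -.133 .33;0 0 -.11 -.162 .4;0 0 -.13 -.192 .47;0 0 -.15 -.221 .54';python3 go.py .573 -.41 .14 -4.3
```

```text
t: 37.57
tool_pos: [0.5487, 0.0567, 0.1379]
ee_rot: [[-0.002, -0.462, 0.887], [-0.0, 0.887, 0.462], [-1.0, 0.001, -0.001]]
wrist_force: [1.1, -0.6, -2.7]
opening: 0.253
now [0.5487 0.0567 0.1379] jaw 27.52 j6 -25.4 op 0.253 t 37.57
shift [-0.0021 -0.4252 -0.1941] turn 0.5554 rows>= 11.2
```

```bash
python3 -m jog '0 0 -.03 -.013 .08;0 0 -.06 -.027 .16;0 0 -.095 -.043 .24;0 0 -.13 -.059 .32;0 0 -.165 -.075 .4;0 0 -.2 -.091 .48;0 0 -.235 -.107 .53;0 0 -.27 -.123 .5554';python3 go.py .573 -.41 .14 -4.3
```

```text
t: 38.23
tool_pos: [0.5654, -0.2395, 0.1378]
ee_rot: [[-0.001, 0.075, 0.997], [0.001, 0.997, -0.075], [-1.0, 0.001, -0.001]]
wrist_force: [0.4, 0.5, -1.4]
opening: 0.251
now [ 0.5654 -0.2395  0.1378] jaw -4.29 j6 -22.1 op 0.251 t 38.23
shift [-0.0024 -0.1694  0.0203] turn 0.0002 rows>= 4.1
```

```bash
python3 -m jog '0 0 -.035 .005 0;0 0 -.07 .01 0;0 0 -.105 .014 0;0 0 -.14 .018 0;0 0 -.165 .0203 0;0 0 -.1694 .0203 0;0 0 -.1694 .0203 0;0 0 -.1694 .0203 0';python3 go.py .573 -.41 .036 -4.3;python3 - <<'E'
from h import *
for n in("scene","top"):
    p,d=bot.capture(n);cv2.imwrite(f"pics/{n}14.png",p[...,::-1]);np.savez(f"/tmp/{n}14.npz",p=p,d=d)
E
```

```text
t: 38.9
tool_pos: [0.5739, -0.4075, 0.1377]
ee_rot: [[-0.001, 0.072, 0.997], [0.001, 0.997, -0.072], [-1.0, 0.001, -0.001]]
wrist_force: [0.0, 0.6, -2.2]
opening: 0.255
now [ 0.5739 -0.4075  0.1377] jaw -4.11 j6 -34.2 op 0.255 t 38.9
shift [ 0.1017 -0.0027 -0.0006] turn 0.0033 rows>= 2.4
```

View pics/scene14.png

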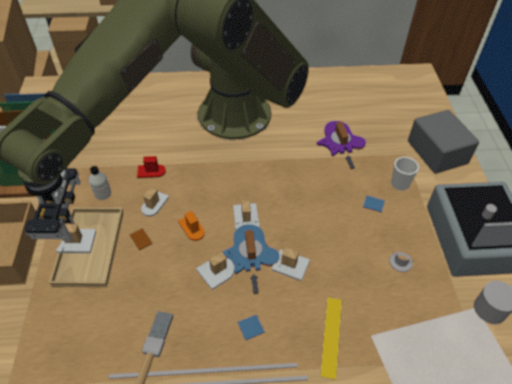

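```bash
python3 -m jog '0 .03 -.0027 0 0;0 .06 -.0027 0 0;0 .08 -.0027 0 0;0 .09 -.0027 0 0;0 .097 -.0027 0 0;0 .1 -.0027 0 0;0 .1015 -.0027 0 0;0 .1015 -.0027 0 0';python3 go.py .573 -.41 .036 -4.3
```

```text
t: 39.67
tool_pos: [0.5744, -0.411, 0.0385]
ee_rot: [[0.001, 0.071, 0.997], [-0.001, 0.997, -0.071], [-1.0, -0.001, 0.001]]
wrist_force: [-0.5, -0.1, -2.2]
opening: 0.257
now [ 0.5744 -0.411   0.0385] jaw -4.1 j6 -34.5 op 0.257 t 39.67
shift [ 0.0025  0.0009 -0.0015] turn 0.0035 rows>= 0.1
```

```bash
python3 -m jog '0 .001 0 0 0;0 .002 0 0 0;0 .003 0 0 0;0 .003 0 0 0;0 .003 0 0 0';python3 -m jog '.35 0 0 0 0;.45 0 0 0 0;.5 0 0 0 0;.5 0 0 0 0;.5 -.03 0 0 0;.5 -.06 0 0 0;.5 -.09 0 0 0;.5 -.09 0 0 0';python3 go.py .3837 -.2447 .13 62
```

```text
t: 40.08
tool_pos: [0.574, -0.4109, 0.0345]
ee_rot: [[0.0, 0.072, 0.997], [-0.0, 0.997, -0.072], [-1.0, -0.0, 0.0]]
wrist_force: [-1.1, 0.8, -2.3]
opening: 0.254
t: 40.75
tool_pos: [0.5758, -0.4123, 0.1318]
ee_rot: [[0.008, 0.072, 0.997], [-0.006, 0.997, -0.072], [-1.0, -0.005, 0.008]]
wrist_force: [-0.5, -0.6, 0.9]
opening: 0.502
now [ 0.5758 -0.4123  0.1318] jaw -4.1 j6 -34.5 op 0.502 t 40.75
shift [-0.0007  0.1534 -0.2036] turn -1.1537 rows>= 9.2
```

```bash
python3 -m jog '.6 0 .015 -.02 -.1;.6 0 .035 -.046 -.22;.6 0 .055 -.073 -.34;.6 0 .075 -.1 -.46;.6 0 .095 -.126 -.58;.6 0 .115 -.153 -.7;.6 0 .135 -.18 -.82;.6 0 .153 -.2036 -.94';python3 - <<'E'
from h import *
for n in("scene","top"):
    p,d=bot.capture(n);cv2.imwrite(f"pics/{n}15.png",p[...,::-1]);np.savez(f"/tmp/{n}15.npz",p=p,d=d)
row=[]
for n in("top","scene"):
    p=np.load(f"/tmp/{n}15.npz")['p']
    row.append(ortho(n,p,.025,.33,.67,-.50,-.20,1200))
cv2.imwrite("pics/t15.png",np.hstack(row)[...,::-1])
E
python3 grips.py 15;python3 go.py .3837 -.2447 .029 62
```

```text
t: 41.42
tool_pos: [0.3803, -0.2425, 0.1244]
ee_rot: [[0.0, -0.767, 0.642], [-0.0, 0.642, 0.767], [-1.0, -0.0, 0.0]]
wrist_force: [-0.6, 0.8, -0.3]
opening: 0.596
top [ 0.6073 -0.0629  0.0576] rect c [607.8 -62. ] size [24.  39.3] ang 35.1
top [0.6016 0.1199 0.0582] rect c [601.4 119.5] size [40.3 23.6] ang 63.7
top [ 0.5706 -0.4061  0.0618] rect c [ 571.7 -407.1] size [38.7 24. ] ang 82.0
top [ 0.4722 -0.1304  0.058 ] rect c [ 472.2 -130.7] size [40.  23.7] ang 29.1
top [0.444  0.0174 0.0576] rect c [442.8  16.9] size [38.5 23.4] ang 1.7
scene [ 0.3521 -0.3858  0.0609] rect c [ 347.1 -389. ] size [23.9 47.6] ang 23.0
scene [ 0.3885 -0.2459  0.0582] rect c [ 386.4 -246.2] size [26.1 43.4] ang 60.5
scene [0.4514 0.0152 0.0586] rect c [450.1  15.3] size [43.7 24. ] ang 2.7
scene [ 0.4793 -0.1306  0.059 ] rect c [ 478.6 -131.3] size [41.2 24.6] ang 29.8
scene [0.6084 0.1187 0.0585] rect c [607.6 118.3] size [39.3 25.6] ang 66.5
scene [ 0.5799 -0.4074  0.0625] rect c [ 577.3 -407.8] size [40.8 26.1] ang 84.7
scene [ 0.6147 -0.0635  0.0588] rect c [612.9 -63.9] size [25.7 39.6] ang 31.5
now [ 0.3796 -0.2417  0.1246] jaw 50.06 j6 -87.2 op 0.601 t 41.52
shift [ 0.0956 -0.0051  0.0003] turn -0.2084 rows>= 2.3
```

View pics/t15.png

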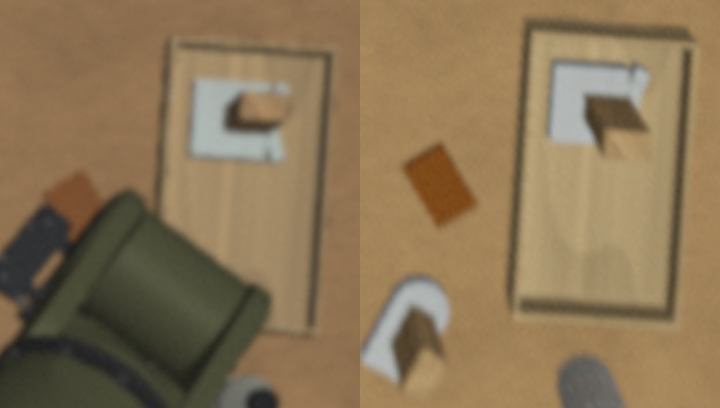

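```bash
python3 -m jog '.6 .0 -.005 0 -.1;.6 .02 -.005 0 -.208;.6 .05 -.005 0 -.208;.6 .08 -.005 0 -.208;.6 .094 -.005 0 -.208;.6 .094 -.005 0 -.208;.3 .094 -.005 0 -.208;0 .094 -.005 0 -.208' 40;python3 -m jog '0 0 0 0 0;0 0 0 0 0;0 0 0 0 0;0 0 0 0 0;0 0 0 0 0;0 0 0 0 0;0 0 0 0 0;0 0 0 0 0' ; python3 go.py .3837 -.2447 .029 62
```

```text
t: 42.18
tool_pos: [0.3864, -0.2475, 0.0316]
ee_rot: [[0.001, -0.88, 0.475], [-0.001, 0.475, 0.88], [-1.0, -0.002, -0.0]]
wrist_force: [-0.2, 0.6, 0.4]
opening: 0.496
t: 42.85
tool_pos: [0.386, -0.2471, 0.0311]
ee_rot: [[0.001, -0.88, 0.475], [-0.001, 0.475, 0.88], [-1.0, -0.001, -0.0]]
wrist_force: [-1.5, 1.3, 6.7]
opening: 0.256
now [ 0.386  -0.2471  0.0311] jaw 61.67 j6 -98.9 op 0.256 t 42.85
shift [0.002  0.0031 0.0011] turn -0.0058 rows>= 0.1
```

```bash
python3 -m jog '0 -.02 0 0 0;0 -.05 0 0 0;0 -.09 0 0 0;0 -.12 0 0 0;0 -.12 0 0 .1;0 -.12 0 0 .22;0 -.12 0 0 .34;0 -.12 0 0 .46'; python3 go.py .463 -.401 .15 -4.3
```

```text
t: 43.52
tool_pos: [0.3855, -0.2468, 0.1505]
ee_rot: [[-0.0, -0.573, 0.819], [-0.0, 0.819, 0.573], [-1.0, -0.0, -0.0]]
wrist_force: [-0.1, 0.4, -1.5]
opening: 0.253
now [ 0.3855 -0.2468  0.1505] jaw 34.97 j6 -72.2 op 0.253 t 43.52
shift [ 0.0005 -0.1708 -0.0249] turn 0.6854 rows>= 5.5
```

```bash
python3 -m jog '0 0 -.025 -.004 .1;0 0 -.05 -.008 .2;0 0 -.075 -.011 .3;0 0 -.1 -.015 .4;0 0 -.125 -.018 .5;0 0 -.15 -.022 .6;0 0 -.1708 -.0249 .685;0 0 -.1708 -.0249 .685'; python3 go.py .463 -.401 .0361 -4.3
```

```text
t: 44.18
tool_pos: [0.4646, -0.4031, 0.1496]
ee_rot: [[-0.0, 0.075, 0.997], [-0.0, 0.997, -0.075], [-1.0, -0.0, -0.0]]
wrist_force: [-0.0, -0.4, -2.2]
opening: 0.255
now [ 0.4646 -0.4031  0.1496] jaw -4.32 j6 -40.0 op 0.255 t 44.18
shift [ 0.1135  0.002  -0.0017] turn -0.0004 rows>= 2.7
```

```bash
python3 -m jog '0 .03 .002 -.0017 0;0 .06 .002 -.0017 0;0 .09 .002 -.0017 0;0 .105 .002 -.0017 0;0 .11 .002 -.0017 0;0 .113 .002 -.0017 0;0 .114 .002 -.0017 0;0 .114 .002 -.0017 0';python3 go.py .463 -.401 .0361 -4.3
```

```text
t: 44.85
tool_pos: [0.4629, -0.3989, 0.0376]
ee_rot: [[0.001, 0.068, 0.998], [-0.001, 0.998, -0.068], [-1.0, -0.001, 0.001]]
wrist_force: [0.3, 0.9, -1.8]
opening: 0.252
now [ 0.4629 -0.3989  0.0376] jaw -3.92 j6 -40.3 op 0.252 t 44.85
shift [ 0.0015 -0.0021  0.0003] turn 0.0066 rows>= 0.1
```

Lower the last bit, release, lift, and clear to the side for a look.

```bash
python3 -m jog '0 .001 0 0 0;0 .002 0 0 0;0 .002 0 0 0;0 .002 0 0 0';python3 -m jog '.35 0 0 0 0;.45 0 0 0 0;.5 0 0 0 0;.5 0 0 0 0;.5 -.04 0 0 0;.5 -.08 0 0 0;.5 -.12 0 0 0;.5 -.16 0 0 0';python3 -m jog '.5 0 0 -.04 0;.5 0 0 -.08 0;.5 0 -.03 -.11 0;.5 0 -.06 -.14 0;.5 0 -.09 -.17 0;.5 0 -.11 -.2 0;.5 0 -.11 -.2 0;.5 0 -.11 -.2 0';python3 - <<'E'
from h import *
for n in("scene","top"):
    p,d=bot.capture(n);cv2.imwrite(f"pics/{n}16.png",p[...,::-1]);np.savez(f"/tmp/{n}16.npz",p=p,d=d)
row=[]
for n in("top","scene"):
    p=np.load(f"/tmp/{n}16.npz")['p']
    row.append(ortho(n,p,.012,.38,.7,-.14,.18,1200))
cv2.imwrite("pics/a16.png",np.hstack(row)[...,::-1])
E
python3 grips.py 16;python3 panel.py 16 .556 .021 3
```

```text
t: 45.18
tool_pos: [0.463, -0.399, 0.0361]
ee_rot: [[0.001, 0.069, 0.998], [-0.001, 0.998, -0.069], [-1.0, -0.001, 0.002]]
wrist_force: [-2.0, 2.8, 8.1]
opening: 0.256
t: 45.85
tool_pos: [0.4622, -0.3983, 0.1964]
ee_rot: [[-0.0, 0.069, 0.998], [0.0, 0.998, -0.069], [-1.0, 0.0, -0.0]]
wrist_force: [0.5, -0.8, -0.2]
opening: 0.497
t: 46.52
tool_pos: [0.254, -0.4953, 0.1944]
ee_rot: [[0.0, 0.072, 0.997], [0.0, 0.997, -0.072], [-1.0, 0.0, 0.0]]
wrist_force: [1.5, -0.3, 0.8]
opening: 0.503
top [ 0.6063 -0.0628  0.0578] rect c [607.5 -62.4] size [23.7 39.9] ang 33.1
top [0.6025 0.1199 0.0571] rect c [602.  119.2] size [39.9 24.3] ang 64.8
top [ 0.5706 -0.4069  0.0614] rect c [ 570.6 -407. ] size [37.8 25.2] ang 86.6
top [ 0.4721 -0.1301  0.0586] rect c [ 472.8 -130.5] size [39.7 24.1] ang 25.0
top [ 0.4592 -0.3956  0.0618] rect c [ 460.6 -395.6] size [41.7 23.9] ang 84.1
top [0.4437 0.0174 0.0579] rect c [442.8  17.3] size [38.7 23.3] ang 0.2
scene [ 0.353  -0.3841  0.0602] rect c [ 347.7 -387.2] size [21.6 47.9] ang 27.1
scene [0.4516 0.0149 0.0582] rect c [448.8  15.3] size [40.7 24.2] a
[... 615 characters left out ...]
0, 1, 2] pivot [0.5551 0.0209] notch deg 2.9 err mm [2.3618 1.9953 3.1984]
top mark rect mm ((654.7622680664062, 25.91408348083496), (49.630836486816406, 12.600763320922852), 2.0825653076171875)
   pivot->mark deg 2.89 dist 0.09980896633431169
scene small [ 0.5825  0.0702 -0.0009] 125 0.56
scene large [ 0.5145  0.0198 -0.003 ] 213 0.36
scene scoop [ 0.6175 -0.0793  0.0211] 130 1.28
scene [0, 1] pivot [0.5553 0.0213] notch deg 1.33 err mm [1.0066 1.0066]
scene [0, 1, 2] pivot [0.5593 0.015 ] notch deg 1.95 err mm [ 7.1612  7.8258 14.8378]
scene mark rect mm ((660.4999389648438, 25.999996185302734), (51.99999237060547, 13.999998092651367), -0.0)
   pivot->mark deg 6.22 dist 0.10182761724873282
```

View pics/scene16.png

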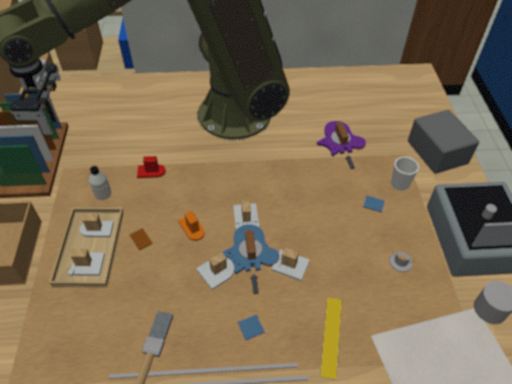

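View pics/a16.png

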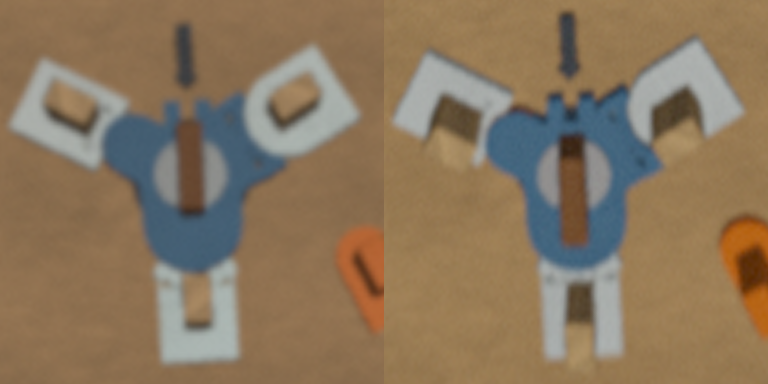

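Run:
```python
from h import *
th0=np.radians(3.0)
for n,piv in(("top",(.554,.0211)),("scene",(.5575,.0211))):
    p=np.load(f"/tmp/{n}16.npz")['p']
    f=cv2.GaussianBlur(p,(0,0),.5)
    for k,rc,ang,R,sg in(("small",.055,60,.026,1),("large",.040,180,.042,1),("scoop",.096,-60,.036,-1)):
        t=th0+np.radians(ang);c=np.array(piv)+rc*np.array([np.cos(t),np.sin(t)])
        half={'small':35,'large':32,'scoop':35}[k]
        for seg in((-half,-half/3),(-half/3,half/3),(half/3,half)):
            out=[]
            for r in np.arange(R-.007,R+.0071,.001):
                a=np.radians(np.linspace(*seg,25))+t+(np.pi if sg<0 else 0)
                P=np.c_[c[0]+r*np.cos(a),c[1]+r*np.sin(a),np.full(25,.012)]
                uv=proj(n,P).astype(np.float32)
                v=cv2.remap(f,uv[:,:1],uv[:,1:],cv2.INTER_LINEAR).reshape(-1,3).astype(float).mean(0)
                out.append(int(v[0]-v[2]))
            print(n,k,np.round(seg),out)
```

```text
top small [-35. -12.] [-44, -42, -40, -37, -33, -29, -24, -19, -15, -11, -8, -5, -3, -1, 0]
top small [-12.  12.] [-43, -41, -39, -35, -31, -26, -22, -17, -12, -9, -6, -3, -1, 0, 2]
top small [12. 35.] [-41, -39, -35, -30, -26, -21, -16, -11, -8, -6, -3, -2, -1, 0, 0]
top large [-32. -11.] [-43, -40, -35, -29, -23, -16, -10, -4, 0, 2, 4, 6, 6, 7, 7]
top large [-11.  11.] [-42, -40, -33, -25, -17, -5, 6, 18, 28, 37, 45, 51, 54, 57, 59]
top large [11. 32.] [-40, -36, -32, -26, -20, -14, -9, -5, -1, 1, 2, 4, 5, 5, 6]
top scoop [-35. -12.] [-2, -2, -3, -4, -6, -9, -13, -17, -22, -27, -32, -37, -39, -41, -41]
top scoop [-12.  12.] [-2, -3, -4, -5, -8, -11, -15, -20, -25, -29, -34, -38, -41, -43, -44]
top scoop [12. 35.] [-4, -4, -5, -7, -8, -11, -15, -19, -24, -29, -33, -37, -39, -41, -41]
scene small [-35. -12.] [-56, -52, -47, -39, -30, -21, -12, -5, -1, 0, 1, 1, 0, 0, 0]
scene small [-12.  12.] [-58, -55, -52, -46, -37, -27, -18, -10, -4, 0, 2, 4, 6, 10, 14]
scene small [12. 35.] [-57, -57, -55, -49, -42, -35, -27, -18, -12, -6, -1, 4, 10, 16, 24]
scene large [-32. -11.] [-57, -57, -55, -52, -47, -42, -36, -30, -24, -19, -14, -10, -7, -5, -3]
scene large [-11.  11.] [-58, -57, -54, -50, -46, -41, -34, -28, -23, -18, -13, -9, -5, -2, 0]
scene large [11. 32.] [-57, -56, -53, -49, -43, -37, -30, -24, -19, -13, -10, -7, -5, -3, -2]
scene scoop [-35. -12.] [-1, -1, 0, -1, -2, -4, -9, -15, -23, -32, -40, -48, -53, -56, -57]
scene scoop [-12.  12.] [-2, -2, -2, -2, -3, -5, -9, -14, -21, -30, -38, -46, -51, -55, -56]
scene scoop [12. 35.] [26, 24, 23, 21, 18, 13, 7, 0, -9, -20, -30, -39, -47, -51, -55]
```

```bash
python3 -c "
from rig import bot
print(bot.sign_off(), bot.get_obs()['t'])"
```

```text
the job is handed in; nothing more can be done
the job is handed in; nothing more can be done
```

I turned the panel until its notch faced the mark and pushed the three matching leaves against their ends. The two that fit no end are in the tray. I handed the job in at about 47 s.

- **Panel:** I turned it about 27° clockwise by the bar. In the last top view the notch points at 2.9° and the mark lies at 2.9°. Before the leaves went on, the readings disagreed by up to about 0.7°. The scene camera's last panel angle (1.3° to 2.0°) and mark angle (6.2°) disagree with the top view. I discounted them because the leaves now cover the edges that fit relies on.
- **Fitted leaves:** `hollow42` is on the large end, `round36` on the scoop and `hollow26` on the small end. Each was pushed until the wrist felt 8 to 12 N along the arm with little sideways force.
    - The final pictures show no strip of board between panel and leaf on any arc. They cannot show a gap under about 1 mm.
    - On the first push `round36` touched one lip and turned the panel about 0.3° clockwise. I backed off, moved it 1 mm sideways and pushed again with almost no side force.
- **Tray:** `hollow60` and `round24` lie in the tray side by side. Their grip tops measure at the right height for lying flat.
- **Everything else:** I touched nothing else. The orange and red look-alikes, the purple fixture, the offcuts, spool, bottle and pot look unmoved in the last picture. I saw no leaf knocked aside and no grip slip.

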